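# Put the rinsed staining jars to dry and shut the drying bay

## Task

Put every rinsed staining jar that lies on the table upside down over a free peg of the drying bay, one jar to a peg, set down gently (not dropped) so that it stands square on its rim; the jar already drying there stays on its peg. When all of them are on, push the bay's front flap shut until it clicks home on its catch and stays. Leave the blue-capped bottle, the lens cap and the stage insert where they are.

Things in the scene. Friction and masses are not known exactly. Their poses are not given: they have to be found in the camera images.
- jar0: rinsed white porcelain jar (jar0..jar3 alike, 3 or 4 present): square pot, 44 x 44 mm outside, 100 mm long, walls and closed end 4 mm thick, other end open, about 0.2 kg. Starts lying flat on one wall, mouth away from the robot (within 15 degrees of +x). Origin: centre of the jar, midway along it; z: from closed end to mouth; x, y square to the walls
- jar0_rim (a point): centre of the open mouth of jar0, 50 mm from its origin along its z axis
- jar1: rinsed white porcelain jar (jar0..jar3 alike, 3 or 4 present): square pot, 44 x 44 mm outside, 100 mm long, walls and closed end 4 mm thick, other end open, about 0.2 kg. Starts lying flat on one wall, mouth away from the robot (within 15 degrees of +x). Origin: centre of the jar, midway along it; z: from closed end to mouth; x, y square to the walls
- jar1_rim (a point): centre of the open mouth of jar1, 50 mm from its origin along its z axis
- jar2: rinsed white porcelain jar (jar0..jar3 alike, 3 or 4 present): square pot, 44 x 44 mm outside, 100 mm long, walls and closed end 4 mm thick, other end open, about 0.2 kg. Starts lying flat on one wall, mouth away from the robot (within 15 degrees of +x). Origin: centre of the jar, midway along it; z: from closed end to mouth; x, y square to the walls
- jar2_rim (a point): centre of the open mouth of jar2, 50 mm from its origin along its z axis
- jar3: rinsed white porcelain jar (jar0..jar3 alike, 3 or 4 present): square pot, 44 x 44 mm outside, 100 mm long, walls and closed end 4 mm thick, other end open, about 0.2 kg. Starts lying flat on one wall, mouth away from the robot (within 15 degrees of +x). Origin: centre of the jar, midway along it; z: from closed end to mouth; x, y square to the walls
- jar3_rim (a point): centre of the open mouth of jar3, 50 mm from its origin along its z axis
- dry0: a jar of the same kind that already stands upside down on peg0 at the start (exactly one of dry0, dry1, dry2 is present); origin and axes as for jar0. Its peg is taken; leave it there.
- dry1: a jar of the same kind that already stands upside down on peg2 at the start (exactly one of dry0, dry1, dry2 is present); origin and axes as for jar0. Its peg is taken; leave it there.
- dry2: a jar of the same kind that already stands upside down on peg4 at the start (exactly one of dry0, dry1, dry2 is present); origin and axes as for jar0. Its peg is taken; leave it there.
- bay: drying bay, fixed, open-topped: grey floor plate 170 x 530 mm, 12 mm thick, a row of five steel pegs, dark end cheeks 112 mm high, black blower housing 85 mm high along the back, its face 95 mm behind the pegs. Origin: at table height under the middle peg; x: level, from the front flap to the blower (away from the robot); y: along the pegs; z up
- peg0 (a point): foot of peg 0 on its axis, on the floor plate (12 mm above the table), bay y = -200 mm. Round steel rod, 16 mm diameter, round tip 76 mm above this point; pegs 100 mm apart. A jar upside down over it rests with its rim on the plate, closed end 112 mm above the table
- peg1 (a point): foot of peg 1 on its axis, on the floor plate (12 mm above the table), bay y = -100 mm. Round steel rod, 16 mm diameter, round tip 76 mm above this point; pegs 100 mm apart. A jar upside down over it rests with its rim on the plate, closed end 112 mm above the table
- peg2 (a point): foot of peg 2 on its axis, on the floor plate (12 mm above the table), bay y = 0 mm. Round steel rod, 16 mm diameter, round tip 76 mm above this point; pegs 100 mm apart. A jar upside down over it rests with its rim on the plate, closed end 112 mm above the table
- peg3 (a point): foot of peg 3 on its axis, on the floor plate (12 mm above the table), bay y = 100 mm. Round steel rod, 16 mm diameter, round tip 76 mm above this point; pegs 100 mm apart. A jar upside down over it rests with its rim on the plate, closed end 112 mm above the table
- peg4 (a point): foot of peg 4 on its axis, on the floor plate (12 mm above the table), bay y = 200 mm. Round steel rod, 16 mm diameter, round tip 76 mm above this point; pegs 100 mm apart. A jar upside down over it rests with its rim on the plate, closed end 112 mm above the table
- flap (a joint): angle (rad) of the bay's front flap, an aluminium plate 514 x 92 x 10 mm hinged along its lower edge 17 mm above the table. 0 = upright, home; up to 0.52 leaning out towards the robot. Stays where left (stiff hinge, 0.13 N m). Below 0.2 a sprung ball catch resists (3 to 6 N more at the top edge); past about 0.1 it snaps home and holds
- flap_edge (a point): the hinge line lies 73 mm in front of the pegs, in the plane of the flap's outer face; this is the middle of the upper edge of the flap, on its outer face (the face towards the robot): 92 mm from the hinge line; 109 mm above the table when the flap is home
- lenscap: round aluminium lens cap, 36 mm diameter, 14 mm high, lying among the jars; leave it alone. Origin: centre of its underside.
- bottle: clear glass bottle with a blue cap, 66 mm diameter, 130 mm tall, standing at the right; leave it alone. Origin: centre of its underside.
- insert: flat black stage insert frame, 110 x 80 x 6 mm, lying in front of the bay; leave it alone. Origin: centre of its underside.
Not all that is in view belongs to the job. What is shaped like the jar0 but pink or yellow is not meant. What is shaped like the jar2 but purple is not meant.

How it is judged:
On the way, in this order (a step that is already met when the one before it is completed fails the run):
1. every rinsed jar is upside down over a peg, rim on the floor of the bay, while the flap is still open (angle between each of jar0, jar1, jar2, jar3's own z axis and vertical above 3.04 rad and height (world z) of each of jar0, jar1, jar2, jar3 below 0.068 m and (horizontal distance between jar0 and peg0 below 0.02 m or horizontal distance between jar0 and peg1 below 0.02 m or horizontal distance between jar0 and peg2 below 0.02 m or horizontal distance between jar0 and peg3 below 0.02 m or horizontal distance between jar0 and peg4 below 0.02 m) and (horizontal distance between jar1 and peg0 below 0.02 m or horizontal distance between jar1 and peg1 below 0.02 m or horizontal distance between jar1 and peg2 below 0.02 m or horizontal distance between jar1 and peg3 below 0.02 m or horizontal distance between jar1 and peg4 below 0.02 m) and (horizontal distance between jar2 and peg0 below 0.02 m or horizontal distance between jar2 and peg1 below 0.02 m or horizontal distance between jar2 and peg2 below 0.02 m or horizontal distance between jar2 and peg3 below 0.02 m or horizontal distance between jar2 and peg4 below 0.02 m) and (horizontal distance between jar3 and peg0 below 0.02 m or horizontal distance between jar3 and peg1 below 0.02 m or horizontal distance between jar3 and peg2 below 0.02 m or horizontal distance between jar3 and peg3 below 0.02 m or horizontal distance between jar3 and peg4 below 0.02 m) and value of joint flap above 0.25 rad), for 0.2 s.
2. the flap is pushed home on its catch (value of joint flap below 0.03 rad), for 0.2 s.
At the end, for the whole second after the job is handed in: Every jar that is present stands upside down over a peg (axis within 0.1 rad of vertical, centre less than 68 mm above the table and within 20 mm of a peg's axis), at rest; the jar that was drying there is still on its own peg; the flap is home on its catch (less than 0.03 rad open) (angle between each of jar0, jar1, jar2, jar3, dry0, dry1, dry2's own z axis and vertical above 3.04 rad and height (world z) of each of jar0, jar1, jar2, jar3, dry0, dry1, dry2 below 0.068 m and (horizontal distance between jar0 and peg0 below 0.02 m or horizontal distance between jar0 and peg1 below 0.02 m or horizontal distance between jar0 and peg2 below 0.02 m or horizontal distance between jar0 and peg3 below 0.02 m or horizontal distance between jar0 and peg4 below 0.02 m) and (horizontal distance between jar1 and peg0 below 0.02 m or horizontal distance between jar1 and peg1 below 0.02 m or horizontal distance between jar1 and peg2 below 0.02 m or horizontal distance between jar1 and peg3 below 0.02 m or horizontal distance between jar1 and peg4 below 0.02 m) and (horizontal distance between jar2 and peg0 below 0.02 m or horizontal distance between jar2 and peg1 below 0.02 m or horizontal distance between jar2 and peg2 below 0.02 m or horizontal distance between jar2 and peg3 below 0.02 m or horizontal distance between jar2 and peg4 below 0.02 m) and (horizontal distance between jar3 and peg0 below 0.02 m or horizontal distance between jar3 and peg1 below 0.02 m or horizontal distance between jar3 and peg2 below 0.02 m or horizontal distance between jar3 and peg3 below 0.02 m or horizontal distance between jar3 and peg4 below 0.02 m) and linear speed of each of jar0, jar1, jar2, jar3 below 0.02 m/s and horizontal distance between dry0 and peg0 below 0.02 m and horizontal distance between dry1 and peg2 below 0.02 m and horizontal distance between dry2 and peg4 below 0.02 m and value of joint flap below 0.03 rad); the robot touches nothing.
It fails at once if the lenscap is shifted by more than 60 mm (distance of lenscap from where it was at the start of the episode above 0.06 m).
It fails at once if the bottle is shifted by more than 60 mm (distance of bottle from where it was at the start of the episode above 0.06 m).
It fails at once if the insert is shifted by more than 60 mm (distance of insert from where it was at the start of the episode above 0.06 m).
It fails at once if a jar is dropped or thrown (moves free of the fingers at more than 1 m/s, as after a fall of 5 cm) ((linear speed of jar0 above 1 m/s and contact force between the fingers and jar0 below 0.05 N) or (linear speed of jar1 above 1 m/s and contact force between the fingers and jar1 below 0.05 N) or (linear speed of jar2 above 1 m/s and contact force between the fingers and jar2 below 0.05 N) or (linear speed of jar3 above 1 m/s and contact force between the fingers and jar3 below 0.05 N)).
Of jar0, jar1, jar2, jar3 only 3 to 4 are there at a start; the rules pass over those that are not, and their reading is None.
Of dry0, dry1, dry2 only 1 to 1 are there at a start; the rules pass over those that are not, and their reading is None.
At some moment in a run one of jar0, jar1, jar2, jar3 may be knocked a few centimetres aside while the robot is not near it.
It also fails if it takes over 210 s, if anything falls off the work surface, if the arm or the gripper's body presses on something with over 40 N, if the wrist force passes 120 N, or if a joint passes its speed limit or range.

## Robot

A 6-joint arm with a two-finger parallel gripper is mounted at the origin on the work surface. World frame = base frame: x ahead of the robot, y to its left, z up, the work surface at z = 0. Lengths are in m, angles in rad, forces in N, time in s.
With the tool pointing down it reaches from about 0.225 to 0.875 m from the base axis. Payload 3.4 kg.
Tool frame: the origin (TCP) lies at the very end of the fingers, on their centre line; the grasp point (between the pads) lies manip.hold_point_z behind it (manip.hold_point_z is the distance from the TCP to the grasp point, in m); x points along the fingers, y is the direction in which the jaws open and shut, and the axes are right-handed (so a half turn about x gives the same grasp; the last joint's range is limited). The gripper opens to 85 mm and grips with 20 to 120 N. Pads are 22 mm wide; open, the fingers measure 114 mm over their backs; the gripper's body (76 mm by 85 mm) begins 54 mm behind the grasp point. The pads swing forward as they close: fully open they stand 13 mm farther back than shut.
Start: joints at [1.1, 0.276, 1.505, -0, 1.361, -0.121], TCP at [0.197, 0.54, 0.201] pointing down, gripper open.
Joint ranges: [-2.89, 2.89], [-0.75, 2.08], [0.22, 2.7], [-1.18, 4.32], [0.11, 2.71], [-2.7, 2.7]. Speed limits (rad/s): [2.57, 2.57, 3.14, 3.14, 3.14, 3.14].

## Interface

Orientations are given as a unit quaternion [w, x, y, z].
In Python, from rig import manip gives the robot as it stands.
- The arm moves only by the tool step_arm, never from a script. Its argument "targets" is a list of rows, each a list of 2 entries, a list of its own where there are three numbers: the shift along the tool's x, y, z in mm, then the turn about the tool's x in degrees. A call has 1 to 20 rows; each row is the pose to reach, as a shift and turn from the pose commanded when the call began, along the tool's axes at that moment; what a row does not reach only later rows make up. A row lasts 1/10 s, in which the tool goes at most 50 mm and 8.59 degrees, less where a joint would pass 70% of its speed; a pose out of reach is approached as far as the arm can. A call with a gripper value outside its range is refused whole. "grip" is the closure, from 0 (fully open) to 1 (shut), set as the call begins (left out, the last holds). The fingers move at their own pace and stop on an object; "grip_force" is the grip in N (left out, the last holds). Time passes only in rows, so rows that repeat a pose let the fingers close. It gives the time, the measured TCP pose, the force and the opening at its end, in the units of the state.
- manip.get_state(): the state, without advancing time (a new reading comes with each control period).
- manip.get_image(name): name is "side" or "top"; returns a dict with "image" (420x560x3 uint8, red, green, blue), "fx", "fy", "cx", "cy" (pixels), "distortion" ([k1, k2, p1, p2, k3] as OpenCV has them; the pictures are not rectified), "pose" (4x4, takes a point from camera to world coordinates). Camera axes: x right, y down, z forward; pixel columns grow to the right and rows downward; lengths in m; the calibration is good to about 2 mm. A picture is of the moment at which its call begins. There is no depth.
- manip.sign_off(): hands the job in, once; it reports no verdict.
Trained networks look in a picture, given as the dict that the camera call returned (one of the last four; its "shot" number tells which), for a name from the list of things; names that differ only in an ending like _2 or _b are one class to them, and where a whole thing is asked for, a point or a joint stands for the part that bears it (a point fixed in the world has none). Each returns a list of dicts, best first, with "confidence" (0 to 1); they miss things now and then, are a little off and sometimes report something else, mostly with a low value. They report only what shows in the picture. A call takes as long as a camera call. They do not tell look-alikes from the thing itself.
- manip.search_frame(picture, thing): "xyz" ([x, y, z] in m, in world coordinates, good to about 4 mm: the middle of the surface that is visible of it).
- manip.regions_of(picture, thing): "region" (420x560 bool, what is visible of it).
The state is a dict: "clock": time; "qpos": joint angles; "qd": joint speeds; "effort": joint torques, N m; "position": TCP position; "ee_rot": TCP orientation; "contact_force": force on the tool from outside, world axes, zero at the start; "moment": the same for the moment, N m; "width": finger opening in m.
Only numpy, scipy, OpenCV 4.12 (cv2) and the standard library are available. Lean on these libraries where they do the work, as an engineer would, in place of code of your own. Each camera call takes 0.05 s, during which the arm holds its last target.

## Working session

There is one attempt and no reset: what is moved stays moved. The work goes in short steps, Python scripts to look and compute and a tool call to move; the robot and the scene stay as the last step left them, time stands still between calls to the robot, and variables do not carry over. Pictures are saved under pics/ and viewed, and the job is handed in when it is done.

Besides the shell and the picture viewer there is one more tool, called after "Call:" as name(argument=value, ...) on one line, values as JSON. step_arm: Moves the arm, as the interface text tells. Its arguments: {"type":"object","properties":{"targets":{"type":"array"},"grip":{"type":"number"},"grip_force":{"type":"number"}},"required":["targets"]}

```bash
ls; mkdir -p pics; cat > h.py <<'E'
import sys; sys.path.insert(0,'.')
import numpy as np, cv2
from rig import manip
from scipy.spatial.transform import Rotation as R
def shot(name,fn=None):
    p=manip.get_image(name)
    if fn: cv2.imwrite('pics/'+fn,p['image'][:,:,::-1])
    return p
def K(p): return np.array([[p['fx'],0,p['cx']],[0,p['fy'],p['cy']],[0,0,1.]])
def ray(p,uv):
    u=cv2.undistortPoints(np.array(uv,float).reshape(-1,1,2),K(p),np.array(p['distortion'])).reshape(-1,2)
    P=np.array(p['pose']); d=np.c_[u,np.ones(len(u))]@P[:3,:3].T
    return P[:3,3],d
def onz(p,uv,z):
    o,d=ray(p,uv); return o+d*((z-o[2])/d[:,2])[:,None]
def proj(p,X):
    P=np.linalg.inv(np.array(p['pose'])); X=np.array(X,float).reshape(-1,3)
    r=cv2.Rodrigues(P[:3,:3])[0]
    return cv2.projectPoints(X,r,P[:3,3],K(p),np.array(p['distortion']))[0].reshape(-1,2)
def tri(pa,ua,pb,ub):
    A=np.zeros((3,3));b=np.zeros(3)
    for p,u in((pa,ua),(pb,ub)):
        o,d=ray(p,[u]); d=d[0]/np.linalg.norm(d[0]); M=np.eye(3)-np.outer(d,d); A+=M;b+=M@o
    return np.linalg.solve(A,b)
def st():
    s=manip.get_state(); q=s['ee_rot']; 
    return s, np.array(s['position']), R.from_quat([q[1],q[2],q[3],q[0]]).as_matrix()
E
python3 - <<'E'
from h import *
s,p,Rm=st(); print(s); print(Rm); print(getattr(manip,'hold_point_z',None))
for n in('side','top'):
    im=shot(n,n+'0.png'); print(n,im['pose'],im['fx'],im['cx'],im['cy'],im['distortion'],im['shot'])
    for t in ['jar0','dry0','bay','lenscap','bottle','insert','flap','flap_edge','jar0_rim']:
        try:
            for r in manip.search_frame(im,t): print(n,t,np.round(r['xyz'],3),round(r['confidence'],2))
        except Exception as e: print(t,e)
E
```

```text
pics
{'clock': 0.0, 'qpos': array([ 1.09998188e+00,  2.76607151e-01,  1.50615893e+00,  2.47689453e-05,
        1.36070823e+00, -1.21042549e-01]), 'qd': array([ 0.00172043, -0.00037175,  0.00221149,  0.0018701 , -0.00179629,
        0.00122716]), 'effort': array([-4.07856969e-04, -4.16768610e+01, -2.45810813e+01, -3.76528760e-04,
        1.09673876e-02, -1.78997971e-05]), 'position': array([0.1967879 , 0.53963881, 0.19972257]), 'ee_rot': array([ 0.69611802,  0.12240153,  0.69652242, -0.12366923]), 'contact_force': array([-0.07417691,  0.10410461,  0.55090109]), 'moment': array([-0.00766182,  0.01538963, -0.04956521]), 'width': 0.08536890979180023}
[[-8.75131798e-04  3.42687582e-01  9.39449017e-01]
 [-1.66594341e-03  9.39447573e-01 -3.42688607e-01]
 [-9.99998229e-01 -1.86496660e-03 -2.51242326e-04]]
0.0187
side [[-0.94603505 -0.16279394  0.28020675  0.14086467]
 [-0.32400884  0.4911602  -0.80856659  1.11456879]
 [-0.00599666 -0.85572179 -0.51740144  0.81415125]
 [ 0.          0.          0.          1.        ]] 511.5581012170801 274.38888911895964 217.22313071856547 [0.03560918 0.    
[... 1211 characters left out ...]
.045] 0.77
top jar0 [0.847 0.01  0.041] 0.7
top jar0 [0.245 0.386 0.042] 0.61
top jar0 [ 0.319 -0.113  0.039] 0.57
top jar0 [ 0.593 -0.239  0.025] 0.32
top dry0 [ 0.572 -0.017  0.116] 0.58
top dry0 [0.436 0.362 0.044] 0.45
top bay [ 0.595 -0.233  0.027] 0.75
top bay [0.437 0.187 0.042] 0.45
top bay [ 0.573 -0.021  0.116] 0.18
top bay [0.609 0.346 0.046] 0.16
top lenscap [0.527 0.286 0.01 ] 0.45
top bottle [ 0.335 -0.279  0.132] 0.83
top bottle [0.43  0.192 0.037] 0.5
top insert [0.428 0.025 0.012] 0.75
top flap [ 0.469 -0.206  0.087] 0.82
top flap_edge [ 0.471 -0.208  0.088] 0.92
top jar0_rim [0.243 0.387 0.046] 0.88
top jar0_rim [0.843 0.008 0.042] 0.74
top jar0_rim [0.603 0.197 0.045] 0.62
```

View pics/side0.png

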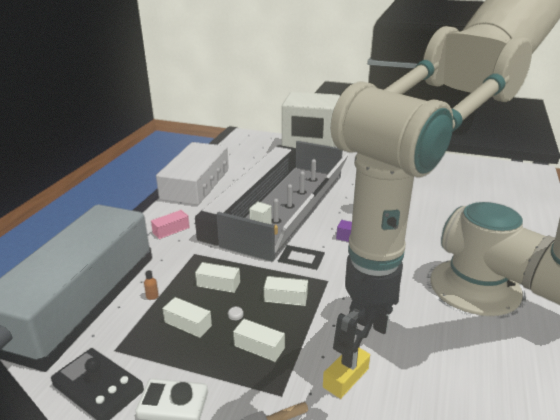

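View pics/top0.png

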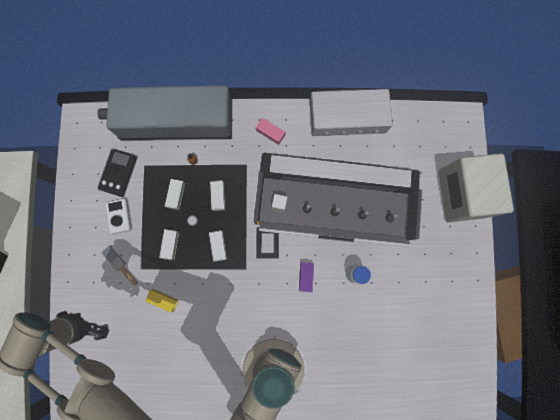

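The side view shows four white jars on the black mat at about (218,278), (187,317), (286,291) and (259,340), with the lens cap among them at (236,314). In the top view they are at (175,194), (217,195), (169,244) and (217,246). The drying jar is on the leftmost peg, at (279,201), so that is peg4. The other four pegs are free, and the pink, yellow and purple pots are decoys.

```bash
cat > fit.py <<'E'
from h import *
from scipy.optimize import minimize, least_squares
def corners(x,y,z,yaw,L=.1,W=.044,H=.044):
    c=np.array([[a,b,d] for a in(-L/2,L/2) for b in(-W/2,W/2) for d in(-H/2,H/2)])
    return c@R.from_euler('z',yaw).as_matrix().T+[x,y,z]
def white(p,X,pad=25):
    # white mask near the projected box
    im=p['image'].astype(int); uv=proj(p,X); lo=uv.min(0)-pad; hi=uv.max(0)+pad
    m=np.zeros(im.shape[:2],bool); 
    return lo.astype(int),hi.astype(int)
def hullmask(p,X,shape,S=4):
    uv=proj(p,X); h=cv2.convexHull(uv.astype(np.float32)).reshape(-1,2)
    m=np.zeros((shape[0]*S,shape[1]*S),np.uint8)
    cv2.fillConvexPoly(m,np.round((h+.5)*S*16).astype(np.int32),1,shift=4)
    return cv2.resize(m.astype(np.float32),(shape[1],shape[0]),interpolation=cv2.INTER_AREA)
E
python3 - <<'E'
from fit import *
ps=[shot('side'),shot('top')]
for p,n in zip(ps,'st'):
    im=p['image']
    c=(im[240:370,150:320] if n=='s' else im[160:280,130:260])
    cv2.imwrite(f'pics/crop_{n}.png',cv2.resize(c,None,fx=4,fy=4,interpolation=cv2.INTER_CUBIC)[:,:,::-1])
    c=(im[140:260,190:350] if n=='s' else im[145:250,245:430])
    cv2.imwrite(f'pics/bay_{n}.png',cv2.resize(c,None,fx=4,fy=4,interpolation=cv2.INTER_CUBIC)[:,:,::-1])
seeds=[(.427,.2),(.43,.37),(.605,.2),(.607,.36)]
regs=[[r for r in manip.regions_of(p,'jar0')] for p in ps]
for s in seeds:
    ms=[]
    for p,rs in zip(ps,regs):
        uv=proj(p,[s[0],s[1],.03])[0].astype(int)
        best=None
        for r in rs:
            if r['region'][uv[1],uv[0]]: best=r;break
        ms.append(None if best is None else best['region'].astype(np.float32))
        if best is not None:print(best['confidence'],best['region'].sum())
    def cost(q,full=False):
        t=[]
        for p,m in zip(ps,ms):
            if m is None: t.append(0);continue
            h=hullmask(p,corners(q[0],q[1],q[2],q[3]),m.shape)
            t.append(1-np.minimum(h,m).sum()/np.maximum(h,m).sum())
        return t if full else sum(t)
    b=None
    for yaw in(-.2,0,.2):
        o=minimize(cost,[s[0],s[1],.022,yaw],method='Nelder-Mead',options=dict(initial_simplex=np.array([[s[0],s[1],.022,yaw]]+[[s[0]+a,s[1]+bb,.022+c,yaw+d] for a,bb,c,d in((.01,0,0,0),(0,.01,0,0),(0,0,.006,0),(0,0,0,.1))]),xatol=1e-4,fatol=1e-4))
        if b is None or o.fun<b.fun:b=o
    print('jar',np.round(b.x[:3],4),'yaw deg',np.degrees(b.x[3]).round(1),np.round(cost(b.x,True),3))
E
```

```text
0.55 1093
0.96 393
jar [0.4329 0.1934 0.0224] yaw deg 9.6 [0.043 0.098]
0.58 1424
0.67 439
jar [0.4383 0.3672 0.0229] yaw deg -8.2 [0.05  0.074]
0.75 1024
0.82 398
jar [0.6106 0.1977 0.0233] yaw deg 3.7 [0.051 0.078]
0.9 1201
0.61 435
jar [0.6181 0.3508 0.0231] yaw deg -11.2 [0.081 0.066]
```

View pics/crop_s.png

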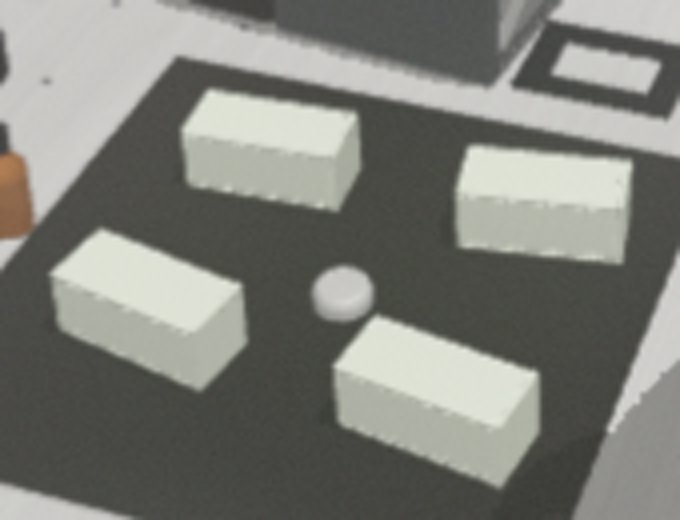

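View pics/bay_s.png

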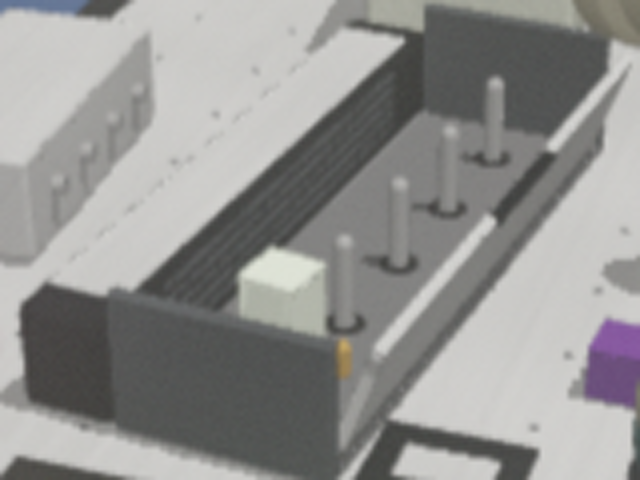

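View pics/bay_t.png

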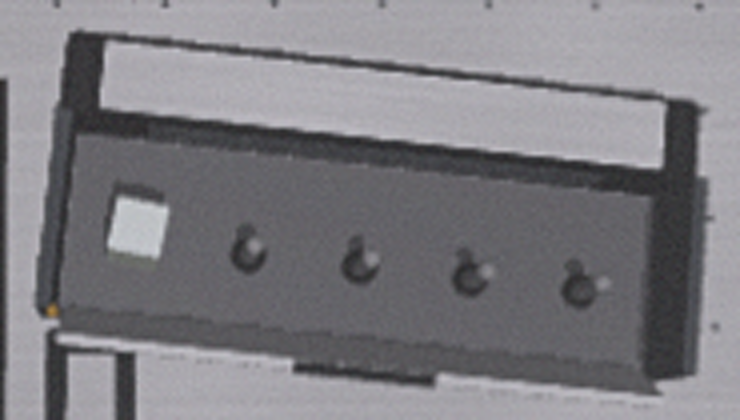

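View pics/crop_t.png

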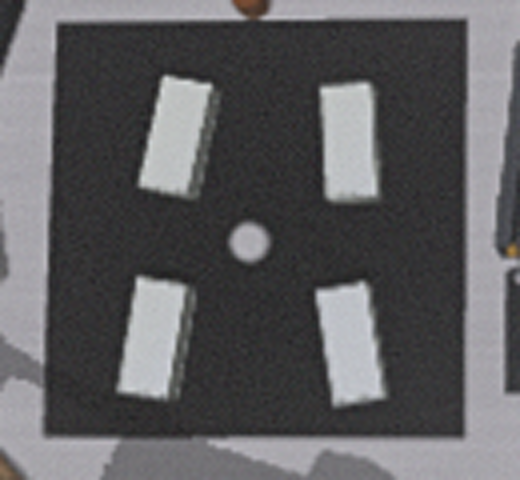

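```bash
python3 - <<'E'
from fit import *
ps=[shot('side'),shot('top')]
tipS=np.array([(497,82),(450,130),(400,182),(344,240)])/4+[190,140]-.375
tipT=np.array([(604,283),(487,270),(372,260),(257,243)])/4+[245,145]-.375
footS=np.array([(494,158),(447,208),(400,264),(345,323)])/4+[190,140]-.375
footT=np.array([(578,291),(468,279),(357,266),(245,255)])/4+[245,145]-.375
X=np.array([tri(ps[0],a,ps[1],b) for a,b in zip(tipS,tipT)]); print('tips',X.round(4))
F=np.array([tri(ps[0],a,ps[1],b) for a,b in zip(footS,footT)]); print('feet',F.round(4))
print('tipS z.084',onz(ps[0],tipS,.085).round(4)); print('tipT',onz(ps[1],tipT,.085).round(4))
print('feet S',onz(ps[0],footS,.012).round(4)); print('feet T',onz(ps[1],footT,.012).round(4))
# LSQ fit of bay x,y,yaw to all pixels
def res(q):
    c,s=np.cos(q[2]),np.sin(q[2]); r=[]
    for i,v in enumerate((-.2,-.1,0,.1)):
        b=np.array([q[0]-s*v,q[1]+c*v])
        r+=[proj(ps[0],[*b,.085])[0]-tipS[i],proj(ps[1],[*b,.085])[0]-tipT[i],proj(ps[0],[*b,.012])[0]-footS[i],proj(ps[1],[*b,.012])[0]-footT[i]]
    return np.ravel(r)
o=least_squares(res,[.55,-.2,-.1]); print('bay',o.x,np.degrees(o.x[2]),np.abs(o.fun).max(),np.sqrt((o.fun**2).mean()))
c,s=np.cos(o.x[2]),np.sin(o.x[2])
for v in(-.2,-.1,0,.1,.2): print(np.round([o.x[0]-s*v,o.x[1]+c*v],4))
# flap top edge: ends in top view
ft=np.array([(60,338),(655,388)])/4+[245,145]-.375
for z in(.09,.1,.105): print(z,onz(ps[1],ft,z).round(3))
E
```

```text
tips [[ 0.5318 -0.4215  0.0837]
 [ 0.5433 -0.3199  0.0843]
 [ 0.5533 -0.2211  0.0844]
 [ 0.567  -0.1238  0.0827]]
feet [[ 0.5319 -0.4192  0.0131]
 [ 0.5438 -0.319   0.0134]
 [ 0.5546 -0.2196  0.0126]
 [ 0.5653 -0.1191  0.0145]]
tipS z.084 [[ 0.5299 -0.4189  0.085 ]
 [ 0.5419 -0.3186  0.085 ]
 [ 0.5531 -0.2199  0.085 ]
 [ 0.5645 -0.12    0.085 ]]
tipT [[ 0.5327 -0.4208  0.085 ]
 [ 0.5442 -0.3195  0.085 ]
 [ 0.553  -0.221   0.085 ]
 [ 0.5679 -0.1233  0.085 ]]
feet S [[ 0.5307 -0.4215  0.012 ]
 [ 0.5436 -0.3215  0.012 ]
 [ 0.5526 -0.2208  0.012 ]
 [ 0.5651 -0.1231  0.012 ]]
feet T [[ 0.5336 -0.4191  0.012 ]
 [ 0.5448 -0.3191  0.012 ]
 [ 0.5569 -0.2191  0.012 ]
 [ 0.5671 -0.1189  0.012 ]]
bay [ 0.55442033 -0.2207805  -0.11335954] -6.4950231382279 0.7089758595458306 0.37877793786775066
[ 0.5318 -0.4195]
[ 0.5431 -0.3201]
[ 0.5544 -0.2208]
[ 0.5657 -0.1214]
[ 0.577  -0.0221]
0.09 [[ 0.487  0.043  0.09 ]
 [ 0.442 -0.46   0.09 ]]
0.1 [[ 0.487  0.043  0.1  ]
 [ 0.442 -0.457  0.1  ]]
0.105 [[ 0.486  0.043  0.105]
 [ 0.442 -0.455  0.105]]
```

```bash
cat > go.py <<'E'
from h import *
def plan(x,y,z,az):
    s,p,Rm=st(); d=Rm.T@(np.array([x,y,z])-p)
    a=np.degrees(np.arctan2(Rm[1,1],Rm[0,1])); t=(a-az+90)%180-90
    print('t=%.1f'%s['clock'],'pos',p.round(4),'az %.1f'%a,'tilt',Rm[:2,0].round(3),'-> shift mm',(d*1000).round(1),'turn',round(t,1))
if __name__=='__main__':
    plan(*map(float,sys.argv[1:5]))
E
python3 go.py .3975 .187 .08 99.6
```

```text
t=1.3 pos [0.1971 0.5402 0.2006] az 70.0 tilt [0. 0.] -> shift mm [ 120.6 -263.1  309.3] turn -29.6
```

Call:
step_arm(targets=[[[0,-66,77],-8],[[0,-132,154],-15],[[0,-198,231],-22],[[10,-263,309],-29.6],[[60,-263,309],-29.6],[[100,-263,309],-29.6],[[120,-263,309],-29.6],[[120,-263,309],-29.6],[[120,-263,309],-29.6],[[120,-263,309],-29.6],[[120,-263,309],-29.6],[[120,-263,309],-29.6],[[120,-263,309],-29.6],[[120,-263,309],-29.6]], grip=0)

```text
clock: 2.7
position: [0.3973, 0.1883, 0.0814]
ee_rot: [0.705, -0.059, 0.704, 0.06]
contact_force: [-0.1, -0.3, 0.2]
width: 0.0854
```

```bash
python3 go.py .3975 .187 .007 99.6; python3 - <<'E'
from h import *
for n in('side','top'):
    p=shot(n); c=p['image'][200:380,180:400] if n=='side' else p['image'][160:340,130:350]
    cv2.imwrite(f'pics/a_{n}.png',cv2.resize(c,None,fx=3,fy=3,interpolation=cv2.INTER_CUBIC)[:,:,::-1])
E
```

```text
t=2.7 pos [0.3973 0.1883 0.0814] az 99.7 tilt [0.002 0.001] -> shift mm [74.4 -1.4 -0.1] turn 0.1
```

View pics/a_side.png

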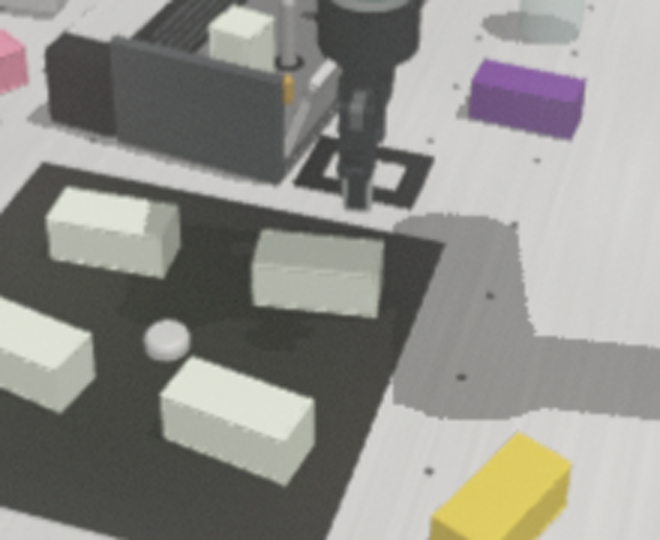

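The jars haven't moved and the gripper hangs above the near-right jar, with its fingertips at about (299,268) in the full side view. I'll check that the tip projects where I expect.

```bash
python3 - <<'E'
from h import *
p=shot('side'); s,x,Rm=st()
for o in(-.045,0,.045): print(proj(p,x+Rm[:,1]*o).round(1))
print(proj(p,x-Rm[:,0]*.01).round(1))
E
```

```text
[[303.1 261.6]]
[[300.9 272.9]]
[[298.6 284.8]]
[[301.  269.4]]
```

View pics/a_top.png

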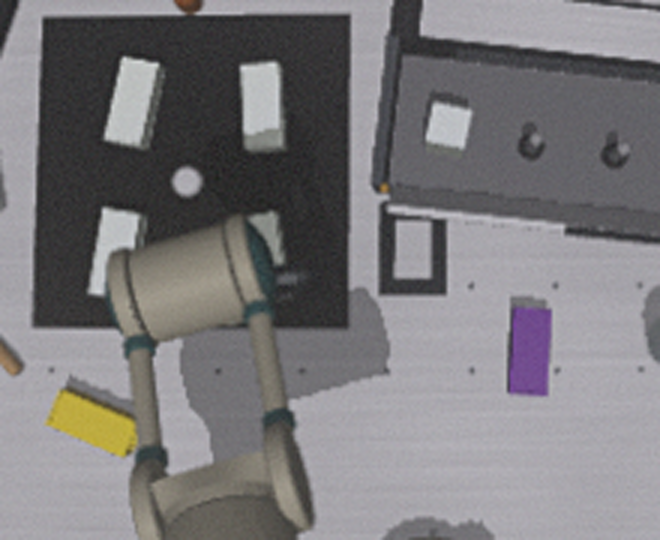

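The far fingertip shows about 13 mm higher than the TCP projection. That matches the pads standing further back when open, so it's safe to go down to a TCP height of about 4 mm.

Call:
step_arm(targets=[[[30,-1.5,0],0],[[60,-1.5,0],0],[[74,-1.5,0],0],[[76,-1.5,0],0],[[76,-1.5,0],0],[[76,-1.5,0],0]])

```text
clock: 3.45
position: [0.3985, 0.1862, 0.0055]
ee_rot: [0.705, -0.059, 0.704, 0.059]
contact_force: [-0.8, -0.2, 1.1]
width: 0.0852
```

Call:
step_arm(targets=[[[0,0,0],0],[[0,0,0],0],[[0,0,0],0],[[0,0,0],0],[[0,0,0],0],[[0,0,0],0],[[0,0,0],0],[[0,0,0],0]], grip=0.45, grip_force=20)

```text
clock: 4.25
position: [0.3975, 0.1858, 0.0046]
ee_rot: [0.705, -0.059, 0.705, 0.059]
contact_force: [-0.7, 0.3, 0.7]
width: 0.0471
```

Call:
step_arm(targets=[[[0,0,0],0],[[0,0,0],0],[[0,0,0],0],[[0,0,0],0],[[0,0,0],0]], grip=0.495, grip_force=20)

```text
clock: 4.75
position: [0.3975, 0.1858, 0.0047]
ee_rot: [0.705, -0.059, 0.705, 0.059]
contact_force: [-0.8, 1.2, 3.5]
width: 0.0436
```

Call:
step_arm(targets=[[[-5,0,0],0],[[-10,0,0],0],[[-15,0,0],0],[[-20,0,0],0],[[-25,0,0],0],[[-30,0,0],0],[[-35,0,0],0],[[-35,0,0],0],[[-35,0,0],0]])

```text
clock: 5.65
position: [0.3975, 0.1858, 0.0397]
ee_rot: [0.705, -0.059, 0.705, 0.059]
contact_force: [-0.6, -0.2, -1.2]
width: 0.0435
```

```bash
python3 - <<'E'
from h import *
p=shot('side'); c=p['image'][200:380,180:400]
cv2.imwrite(f'pics/b_side.png',cv2.resize(c,None,fx=3,fy=3,interpolation=cv2.INTER_CUBIC)[:,:,::-1])
E
```

```text
(no output)
```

View pics/b_side.png

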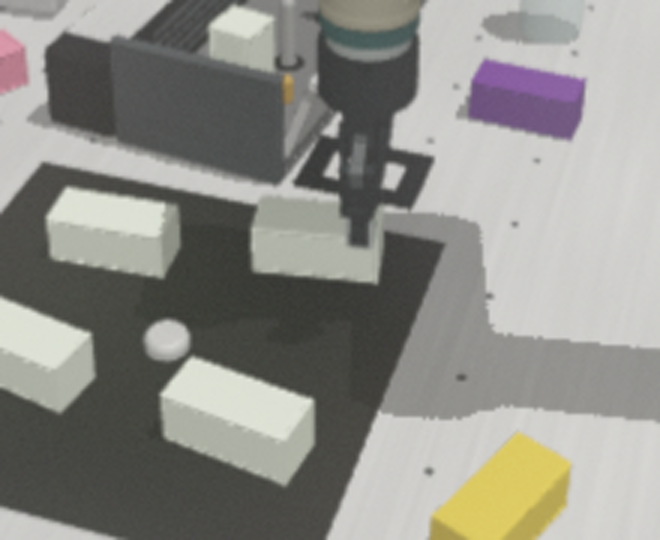

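The jar is lifted level and hasn't pivoted. I'll ease the grip a little at a time at this low height.

Call:
step_arm(targets=[[[0,0,0],0],[[0,0,0],0],[[0,0,0],0]], grip=0.491)

```text
clock: 6.0
position: [0.3973, 0.1857, 0.0394]
ee_rot: [0.705, -0.059, 0.705, 0.059]
contact_force: [0.7, -0.0, -1.8]
width: 0.0437
```

Call:
step_arm(targets=[[[0,0,0],0],[[0,0,0],0],[[0,0,0],0]], grip=0.489)

```text
clock: 6.3
position: [0.3975, 0.1858, 0.0396]
ee_rot: [0.705, -0.059, 0.705, 0.059]
contact_force: [0.9, 1.2, -0.2]
width: 0.0433
```

```bash
python3 - <<'E'
from h import *
p=shot('side'); c=p['image'][200:380,180:400]
cv2.imwrite(f'pics/b2_side.png',cv2.resize(c,None,fx=3,fy=3,interpolation=cv2.INTER_CUBIC)[:,:,::-1])
E
```

```text
(no output)
```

View pics/b2_side.png

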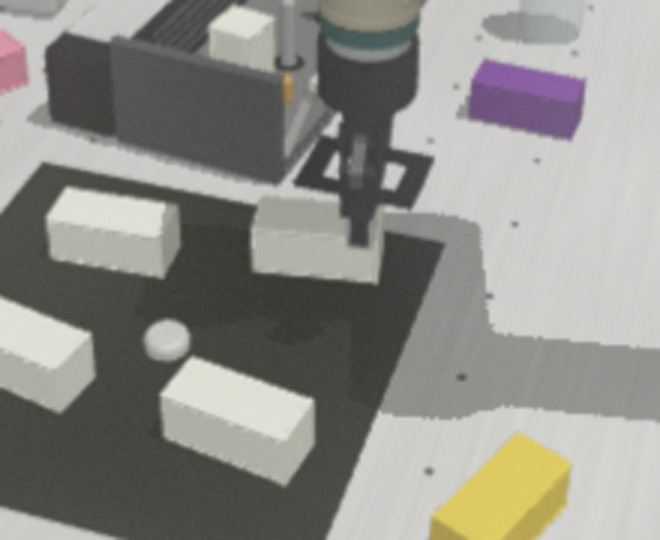

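Still level. I'll keep easing it.

Call:
step_arm(targets=[[[0,0,0],0],[[0,0,0],0],[[0,0,0],0]], grip=0.486)

```text
clock: 6.65
position: [0.3973, 0.1858, 0.0397]
ee_rot: [0.705, -0.059, 0.705, 0.059]
contact_force: [-1.1, 0.1, -0.3]
width: 0.0436
```

Call:
step_arm(targets=[[[0,0,0],0],[[0,0,0],0],[[0,0,0],0]], grip=0.484)

```text
clock: 6.95
position: [0.3978, 0.1858, 0.0397]
ee_rot: [0.705, -0.059, 0.704, 0.059]
contact_force: [-0.1, 1.4, -0.4]
width: 0.0441
```

```bash
python3 - <<'E'
from h import *
p=shot('side'); c=p['image'][200:380,180:400]
cv2.imwrite(f'pics/b3_side.png',cv2.resize(c,None,fx=3,fy=3,interpolation=cv2.INTER_CUBIC)[:,:,::-1])
E
```

```text
(no output)
```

View pics/b3_side.png

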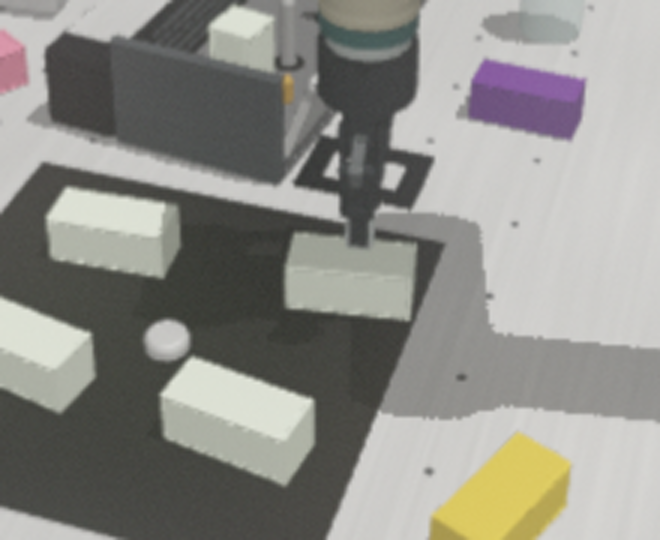

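The jar slipped out softly and lies flat again, about 2 to 3 cm nearer the robot at around (297,290) full. Next I'll take a barely-closed grip and roll it up about its rim edge, which stays on the table. First I need its new pose.

Call:
step_arm(targets=[[[-25,0,0],0],[[-50,0,0],0],[[-50,0,0],0]], grip=0.2)

```text
clock: 7.3
position: [0.4002, 0.1866, 0.0923]
ee_rot: [0.707, -0.058, 0.702, 0.059]
contact_force: [0.2, 0.3, 1.0]
width: 0.0683
```

```bash
cat > jf.py <<'E'
from fit import *
def jarfit(views,seed,yaw0=0,z=.022,lying=True):
    ps=[shot(v) for v in views]; ms=[]
    dims=dict() if lying else dict(L=.044,W=.044,H=.1)
    for p in ps:
        uv=proj(p,[seed[0],seed[1],z])[0]; best=None;bd=1e9
        for r in manip.regions_of(p,'jar0'):
            ys,xs=np.nonzero(r['region']); d=np.hypot(xs.mean()-uv[0],ys.mean()-uv[1])
            if d<bd: bd,best=d,r
        print(p['shot'],'maskdist %.1f conf %.2f area %d'%(bd,best['confidence'],best['region'].sum())); ms.append(best['region'].astype(np.float32))
    def cost(q,full=False):
        t=[]
        for p,m in zip(ps,ms):
            h=hullmask(p,corners(q[0],q[1],z,q[2],**dims),m.shape)
            t.append(1-np.minimum(h,m).sum()/np.maximum(h,m).sum())
        return t if full else sum(t)
    b=None
    for dy in(-.15,0,.15):
        s=[seed[0],seed[1],yaw0+dy]
        o=minimize(cost,s,method='Nelder-Mead',options=dict(initial_simplex=np.array([s,[s[0]+.01,s[1],s[2]],[s[0],s[1]+.01,s[2]],[s[0],s[1],s[2]+.1]]),xatol=1e-4,fatol=1e-4))
        if b is None or o.fun<b.fun:b=o
    print('jar',b.x[:2].round(4),'yaw %.1f'%np.degrees(b.x[2]),np.round(cost(b.x,True),3))
    return ps,ms,b.x
E
python3 - <<'E'
from jf import *
ps,ms,q=jarfit(['side'],(.41,.19),.17)
p=ps[0]; im=p['image'].copy(); 
for u in proj(p,corners(q[0],q[1],.022,q[2])): cv2.circle(im,tuple(np.round(u).astype(int)),0,(255,0,0),-1)
cv2.imwrite('pics/c_side.png',cv2.resize(im[200:380,180:400],None,fx=3,fy=3,interpolation=cv2.INTER_NEAREST)[:,:,::-1])
E
```

```text
13 maskdist 1.4 conf 0.73 area 1091
jar [0.4071 0.1876] yaw 10.1 [0.037]
```

View pics/c_side.png

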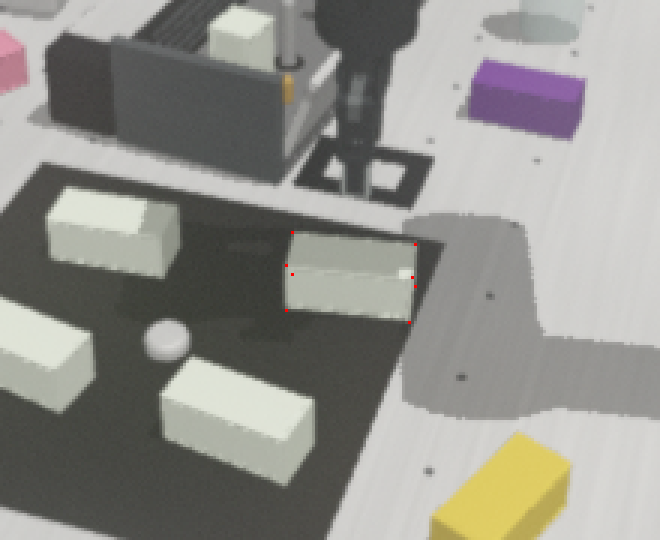

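The fitted corners sit on the jar, which is at (0.407, 0.188) with yaw about 10°. I'll go to a grip point 10 mm from the closed end.

```bash
python3 go.py .3677 .1808 .004 99.8
```

```text
t=7.4 pos [0.3977 0.1859 0.0899] az 99.6 tilt [0.001 0.   ] -> shift mm [ 85.8  -0.  -30.6] turn -0.2
```

Call:
step_arm(targets=[[[0,0,-30],0],[[20,0,-30.5],0],[[50,0,-30.5],0],[[75,0,-30.5],0],[[86,0,-30.5],0],[[86,0,-30.5],0],[[86,0,-30.5],0]])

```text
clock: 8.1
position: [0.3668, 0.1805, 0.0031]
ee_rot: [0.704, -0.059, 0.705, 0.059]
contact_force: [-0.2, 0.5, -0.8]
width: 0.0683
```

Call:
step_arm(targets=[[[0,0,0],0],[[0,0,0],0],[[0,0,0],0],[[0,0,0],0],[[0,0,0],0],[[0,0,0],0]], grip=0.4855)

```text
clock: 8.7
position: [0.3679, 0.1808, 0.0039]
ee_rot: [0.705, -0.059, 0.704, 0.059]
contact_force: [0.2, -0.2, 1.7]
width: 0.0441
```

Call:
step_arm(targets=[[[-4,0,1],0],[[-8,0,2.5],0],[[-12,0,4],0],[[-15,0,5.4],0],[[-19,0,7],0],[[-22,0,9],0],[[-26,0,11],0],[[-29,0,13],0],[[-29,0,13],0]])

```text
clock: 9.6
position: [0.3808, 0.183, 0.0331]
ee_rot: [0.705, -0.059, 0.704, 0.059]
contact_force: [-0.3, 0.1, -0.7]
width: 0.0439
```

```bash
cat > look.py <<'E'
from h import *
p=shot('side'); a=list(map(int,sys.argv[2:6])) if len(sys.argv)>5 else [200,380,180,400]
c=p['image'][a[0]:a[1],a[2]:a[3]]; f=min(600//c.shape[0],800//c.shape[1])
cv2.imwrite('pics/'+sys.argv[1],cv2.resize(c,None,fx=f,fy=f,interpolation=cv2.INTER_CUBIC)[:,:,::-1])
E
python3 look.py d1.png
```

```text
(no output)
```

View pics/d1.png

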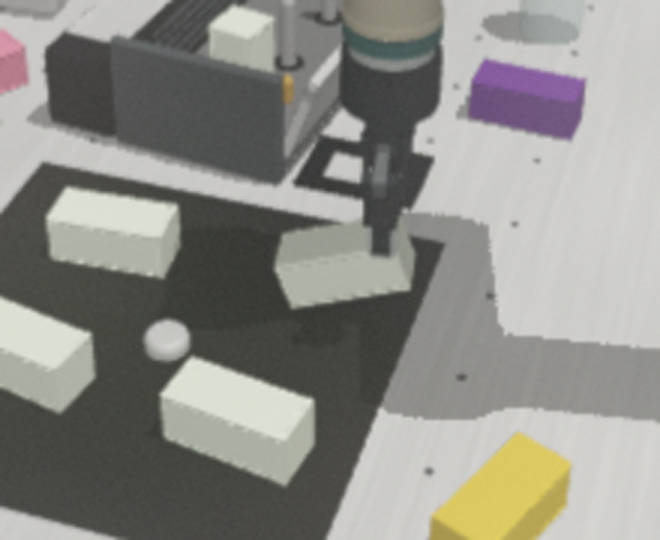

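It's working: the jar is tilted about 15 to 20° with its mouth edge on the mat. I'll carry on along the arc.

Call:
step_arm(targets=[[[-3,0,2],0],[[-7,0,5],0],[[-10,0,8],0],[[-13,0,11],0],[[-16,0,13.5],0],[[-19,0,17],0],[[-22,0,20],0],[[-24,0,23],0],[[-26,0,26],0],[[-28,0,29.5],0],[[-30,0,33],0],[[-32,0,36.5],0],[[-32,0,36.5],0]])

```text
clock: 10.95
position: [0.4171, 0.1891, 0.065]
ee_rot: [0.705, -0.059, 0.704, 0.059]
contact_force: [-0.6, -0.6, -0.5]
width: 0.0435
```

```bash
python3 look.py d2.png
```

View pics/d2.png

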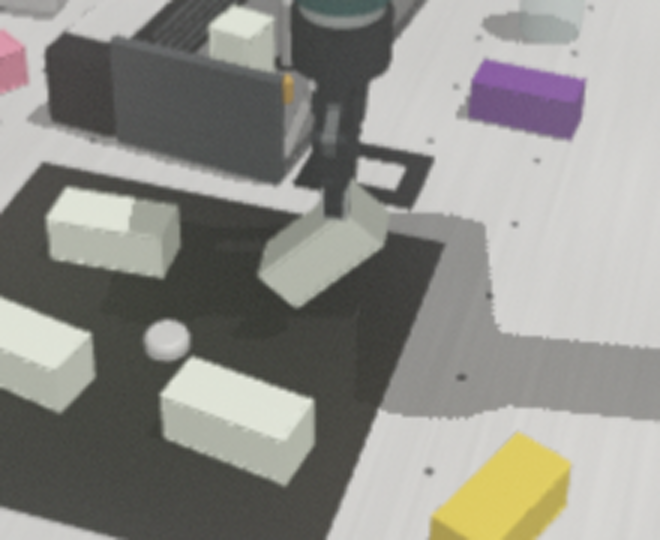

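It's now up about 40°, still pivoting on its rim edge near crop (297,305). On to 80°.

Call:
step_arm(targets=[[[-2,0,4],0],[[-3.5,0,8],0],[[-5,0,12],0],[[-6,0,16],0],[[-7,0,20],0],[[-8,0,24],0],[[-8.5,0,28],0],[[-9,0,32],0],[[-9,0,36],0],[[-9,0,40],0],[[-9,0,44],0],[[-9,0,47],0],[[-9,0,47],0]])

```text
clock: 12.3
position: [0.4631, 0.1968, 0.0735]
ee_rot: [0.705, -0.059, 0.705, 0.059]
contact_force: [-0.4, -0.6, -0.1]
width: 0.0435
```

```bash
python3 look.py d3.png
```

```text
(no output)
```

View pics/d3.png

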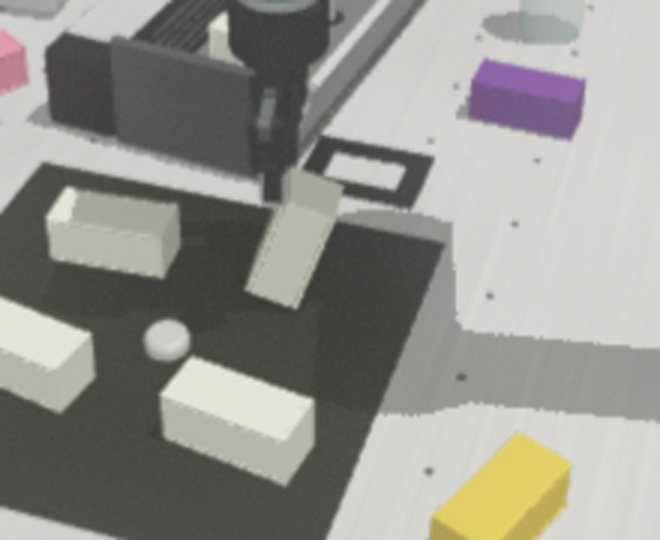

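The jar is about 65° up, and the pads have crept to its upper far edge. I'll firm the grip slightly and carry it past the balance point.

Call:
step_arm(targets=[[[0,0,0],0],[[0,0,3],0],[[0.5,0,6],0],[[1,0,9],0],[[2,0,12],0],[[2.5,0,14],0],[[2.5,0,14],0]], grip=0.487)

```text
clock: 13.05
position: [0.4771, 0.1992, 0.0712]
ee_rot: [0.705, -0.059, 0.704, 0.059]
contact_force: [1.5, -0.3, 1.6]
width: 0.0435
```

```bash
python3 look.py d4.png
```

```text
(no output)
```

View pics/d4.png

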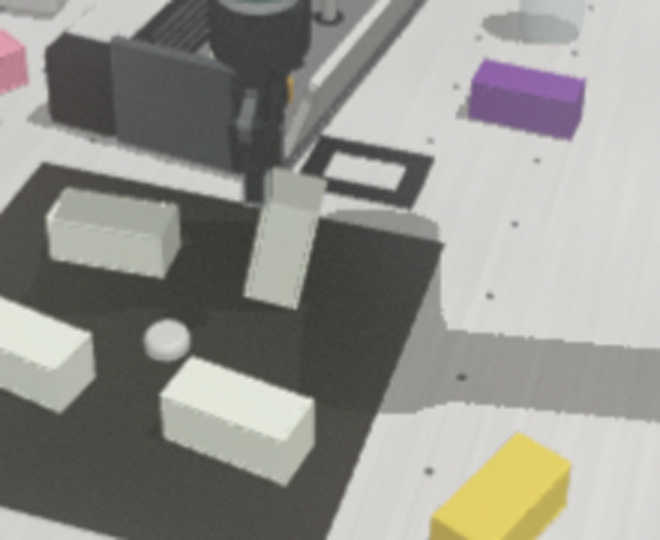

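The tilt is about 75°, so it's past balance. I'll ease it a bit further and then open.

Call:
step_arm(targets=[[[1,0,3],0],[[2,0,6],0],[[3,0,9],0],[[4,0,11],0],[[4,0,11],0]])

```text
clock: 13.6
position: [0.4879, 0.201, 0.0671]
ee_rot: [0.705, -0.059, 0.704, 0.059]
contact_force: [1.0, 0.2, 2.6]
width: 0.0439
```

Call:
step_arm(targets=[[[0,0,0],0],[[0,0,0],0],[[0,0,0],0],[[0,0,0],0],[[0,0,0],0]], grip=0.3)

```text
clock: 14.1
position: [0.487, 0.2008, 0.067]
ee_rot: [0.705, -0.059, 0.705, 0.059]
contact_force: [0.4, 0.3, 1.0]
width: 0.06
```

```bash
python3 look.py d5.png
```

```text
(no output)
```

View pics/d5.png

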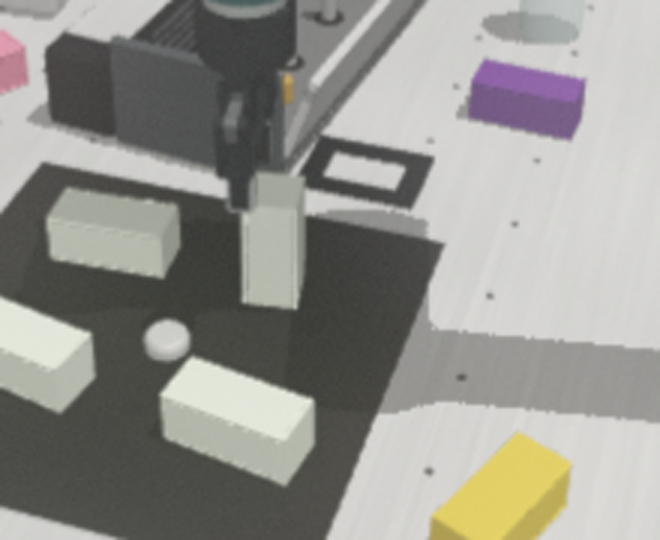

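The jar now stands upright on its rim on the mat, at crop (273,240). I'll fit its standing pose.

```bash
python3 - <<'E'
from jf import *
ps,ms,q=jarfit(['side','top'],(.452,.195),.17,z=.05,lying=False)
p=ps[0]; im=p['image'].copy(); 
for u in proj(p,corners(q[0],q[1],.05,q[2],L=.044,H=.1)): cv2.circle(im,tuple(np.round(u).astype(int)),0,(255,0,0),-1)
cv2.imwrite('pics/e.png',cv2.resize(im[200:380,180:400],None,fx=3,fy=3,interpolation=cv2.INTER_NEAREST)[:,:,::-1])
cv2.imwrite('pics/et.png',cv2.resize(ps[1]['image'][160:300,130:350],None,fx=3,fy=3,interpolation=cv2.INTER_NEAREST)[:,:,::-1])
from go import plan
plan(q[0],q[1],.062,99.8)
E
```

```text
19 maskdist 6.7 conf 0.70 area 917
20 maskdist 45.5 conf 0.76 area 393
jar [0.4696 0.1969] yaw 7.1 [0.093 1.   ]
t=14.3 pos [0.4872 0.2009 0.0671] az 99.6 tilt [0. 0.] -> shift mm [  5.1  -1.  -18.1] turn -0.2
```

View pics/e.png

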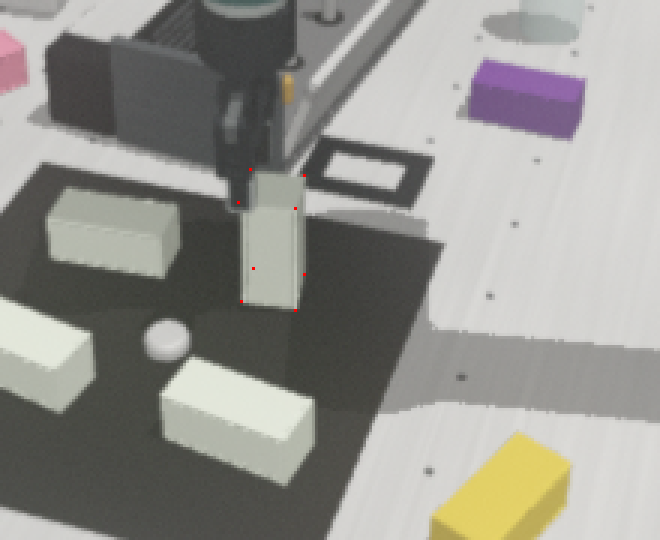

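View pics/et.png

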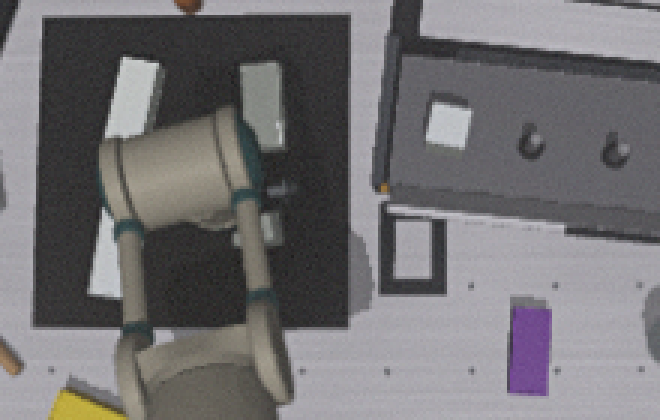

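```bash
python3 - <<'E'
from jf import *
p=shot('side')
B=onz(p,np.array([(243,305),(298,307)])/3+[180,200]-.33,0); print(B.round(4), np.linalg.norm(B[0]-B[1]))
for yaw in (9.7,):
    a=np.radians(yaw); m=B.mean(0)[:2]; c=m+.022*np.array([np.sin(a),-np.cos(a)]); print(c)
T=onz(p,np.array([(253,170),(305,175),(297,210),(243,205)])/3+[180,200]-.33,.1); print(T.round(4),T.mean(0))
from go import plan
plan(c[0],c[1],.075,99.7)
E
```

```text
[[0.4859 0.2244 0.    ]
 [0.4431 0.2127 0.    ]] 0.044376611842454616
[0.46825253 0.19686659]
[[0.4926 0.1777 0.1   ]
 [0.4511 0.171  0.1   ]
 [0.4425 0.2166 0.1   ]
 [0.4841 0.2237 0.1   ]] [0.4675606  0.19723887 0.1       ]
t=14.4 pos [0.4872 0.2009 0.0671] az 99.6 tilt [0. 0.] -> shift mm [ -7.9  -0.8 -19.4] turn -0.1
```

The standing jar is at (0.468, 0.197), with the measured edge 44.4 mm as it should be. I'll re-grip it firmly at its middle and lift.

Call:
step_arm(targets=[[[0,-0.5,-8],0],[[4,-1,-16],0],[[6,-1,-19],0],[[6,-1,-19],0],[[6,-1,-19],0]])

```text
clock: 14.9
position: [0.4687, 0.1968, 0.0611]
ee_rot: [0.705, -0.059, 0.705, 0.059]
contact_force: [0.1, 0.2, 0.6]
width: 0.0594
```

Call:
step_arm(targets=[[[0,0,0],0],[[0,0,0],0],[[0,0,0],0],[[0,0,0],0],[[0,0,0],0]], grip=0.6, grip_force=40)

```text
clock: 15.4
position: [0.4692, 0.1969, 0.0615]
ee_rot: [0.705, -0.059, 0.704, 0.059]
contact_force: [-0.4, 0.4, 4.8]
width: 0.0425
```

Call:
step_arm(targets=[[[-10,0,0],0],[[-30,0,0],0],[[-50,0,0],0],[[-80,0,0],0],[[-110,0,0],0],[[-130,0,0],0],[[-135,0,0],0],[[-135,0,0],0],[[-135,0,0],0]])

```text
clock: 16.3
position: [0.4676, 0.1964, 0.1948]
ee_rot: [0.704, -0.059, 0.706, 0.059]
contact_force: [-0.3, 1.0, -1.8]
width: 0.0425
```

```bash
python3 look.py f1.png 100 380 130 400; python3 go.py .5318 -.4195 .2 83.5
```

```text
t=16.4 pos [0.4675 0.1964 0.1945] az 99.6 tilt [-0.003 -0.001] -> shift mm [  -5.2 -618.   -38.9] turn 16.1
```

View pics/f1.png

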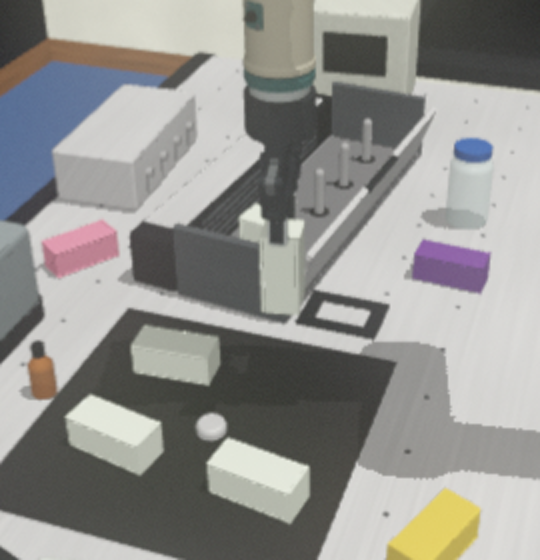

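The jar hangs square, its mouth about 133 mm up, which clears the 112 mm cheek and the drying jar. I'll carry it to peg0.

Call:
step_arm(targets=[[[-5,-20,-1],0],[[-5,-50,-3],1],[[-5,-85,-5],2],[[-5,-120,-7],3],[[-5,-160,-10],4],[[-5,-200,-12],5],[[-5,-240,-15],6],[[-5,-280,-18],7],[[-5,-320,-20],8],[[-5,-360,-23],10],[[-5,-400,-25],11],[[-5,-440,-28],12],[[-5,-480,-30],13],[[-5,-520,-33],14],[[-5,-555,-35],15],[[-5,-585,-37],16],[[-5,-605,-38],16.1],[[-5,-615,-39],16.1],[[-5,-618,-39],16.1],[[-5,-618,-39],16.1]])

```text
clock: 18.35
position: [0.5326, -0.4184, 0.2002]
ee_rot: [0.706, 0.041, 0.706, -0.04]
contact_force: [-0.1, 0.3, -1.4]
width: 0.0428
```

Call:
step_arm(targets=[[[0,0,0],0],[[0,0,0],0],[[0,0,0],0]])

```text
clock: 18.65
position: [0.5329, -0.4183, 0.2015]
ee_rot: [0.706, 0.04, 0.706, -0.04]
contact_force: [-1.0, 0.1, -0.9]
width: 0.0426
```

```bash
python3 look.py f2.png 60 260 190 400; python3 go.py .5318 -.4195 .074 83.5
```

```text
t=18.7 pos [ 0.533  -0.4185  0.2015] az 83.5 tilt [ 0. -0.] -> shift mm [127.5  -1.1  -1.1] turn 0.0
```

View pics/f2.png

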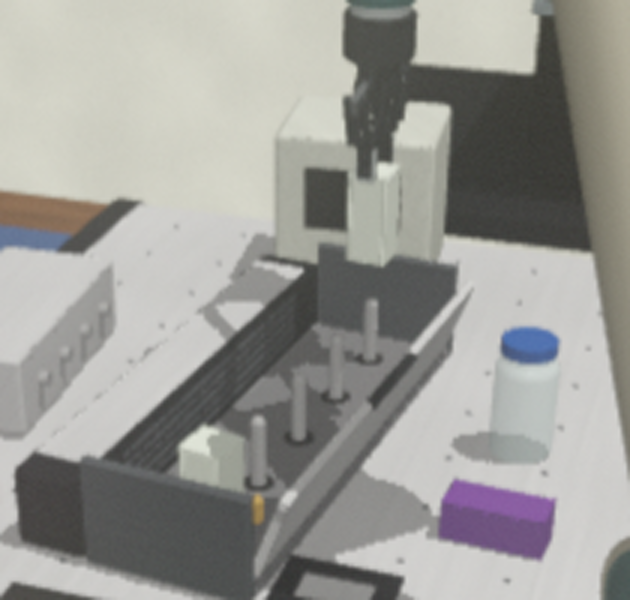

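The jar is above the rearmost peg (peg0) and stays square. I'll lower it.

Call:
step_arm(targets=[[[15,-1,-1],0],[[30,-1,-1],0],[[45,-1,-1],0],[[55,-1,-1],0],[[65,-1,-1],0],[[75,-1,-1],0],[[85,-1,-1],0],[[95,-1,-1],0],[[105,-1,-1],0],[[112,-1,-1],0],[[118,-1,-1],0],[[122,-1,-1],0],[[125,-1,-1],0],[[125,-1,-1],0]])

```text
clock: 20.1
position: [0.5316, -0.42, 0.0757]
ee_rot: [0.706, 0.04, 0.706, -0.04]
contact_force: [-0.5, -0.8, -2.2]
width: 0.0424
```

```bash
python3 look.py f3.png 60 260 190 400; python3 go.py .5318 -.4195 .0735 83.5
```

```text
t=20.1 pos [ 0.5318 -0.4201  0.0761] az 83.5 tilt [ 0. -0.] -> shift mm [ 2.6  0.6 -0. ] turn -0.0
```

View pics/f3.png

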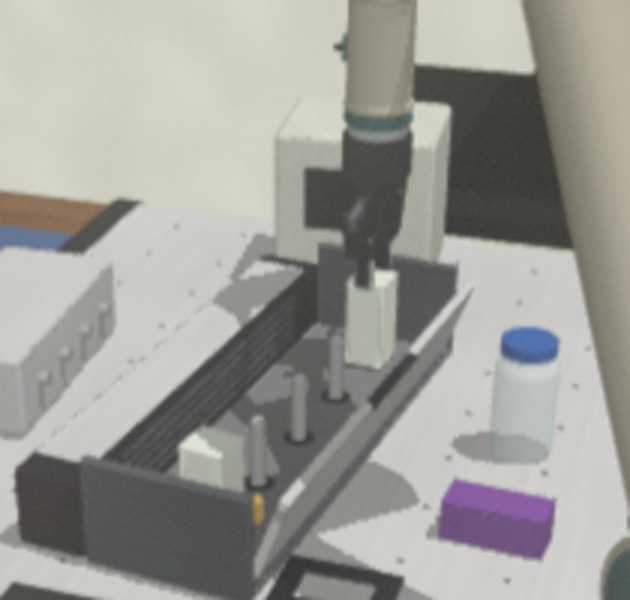

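The jar is over peg0. I'll set down the last 3 mm, open part way and rise.

Call:
step_arm(targets=[[[1,0,0],0],[[2,0,0],0],[[3,0,0],0],[[3,0,0],0],[[3,0,0],0]])

```text
clock: 20.65
position: [0.5319, -0.4202, 0.0736]
ee_rot: [0.706, 0.04, 0.706, -0.04]
contact_force: [-1.0, 1.1, 1.7]
width: 0.0427
```

Call:
step_arm(targets=[[[0,0,0],0],[[0,0,0],0],[[0,0,0],0],[[0,0,0],0]], grip=0.3)

```text
clock: 21.05
position: [0.5317, -0.42, 0.0729]
ee_rot: [0.706, 0.04, 0.706, -0.04]
contact_force: [0.0, -0.0, -0.3]
width: 0.0595
```

Call:
step_arm(targets=[[[-20,0,0],0],[[-60,0,0],0],[[-100,0,0],0],[[-130,0,0],0],[[-130,0,0],0]])

```text
clock: 21.55
position: [0.534, -0.4222, 0.209]
ee_rot: [0.709, 0.038, 0.703, -0.043]
contact_force: [-0.5, -0.6, 0.2]
width: 0.0598
```

```bash
python3 look.py f4.png 60 260 190 400; python3 - <<'E'
from fit import *
p=shot('side'); p2=shot('top')
for r in manip.search_frame(p2,'jar0'): print(np.round(r['xyz'],3),round(r['confidence'],2))
seeds=[(.43,.37,-8),(.61,.2,3.7),(.617,.352,-11.2)]
from jf import jarfit
for s in seeds: jarfit(['side','top'],s[:2],np.radians(s[2]))
E
```

```text
[0.246 0.383 0.042] 0.93
[0.847 0.014 0.041] 0.89
[0.44  0.361 0.043] 0.85
[0.61  0.191 0.042] 0.67
[ 0.531 -0.405  0.11 ] 0.54
28 maskdist 2.8 conf 0.73 area 1364
29 maskdist 2.5 conf 0.63 area 450
jar [0.4386 0.3671] yaw -9.5 [0.085 0.067]
30 maskdist 1.3 conf 0.83 area 979
31 maskdist 0.9 conf 0.72 area 394
jar [0.6112 0.197 ] yaw 4.2 [0.084 0.092]
32 maskdist 0.8 conf 0.95 area 1237
33 maskdist 0.6 conf 0.64 area 412
jar [0.6172 0.3499] yaw -10.2 [0.048 0.103]
```

View pics/f4.png

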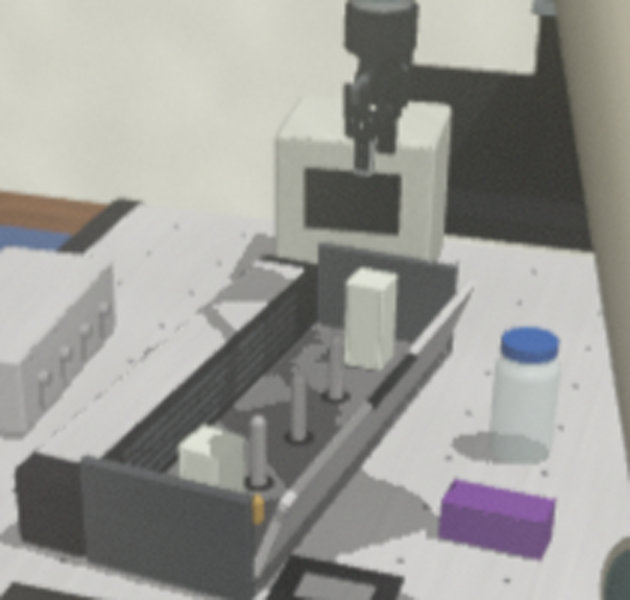

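Jar 1 stands square on peg0 at 22 s. The next jar is at (0.611, 0.197) with yaw 4°.

```bash
python3 go.py .571 .1945 .08 94
```

```text
t=22.4 pos [ 0.5317 -0.42    0.2031] az 83.5 tilt [0. 0.] -> shift mm [123.1 615.  -31. ] turn -10.5
```

Call:
step_arm(targets=[[[0,45,-2],-1],[[0,90,-4],-2],[[0,135,-6],-3],[[0,180,-8],-4],[[0,225,-10],-5],[[0,270,-12],-6],[[0,315,-14],-7],[[0,360,-16],-8],[[0,405,-19],-9],[[0,450,-22],-10],[[0,495,-25],-10.5],[[0,540,-28],-10.5],[[20,580,-30],-10.5],[[60,605,-31],-10.5],[[100,615,-31],-10.5],[[123,615,-31],-10.5],[[123,615,-31],-10.5],[[123,615,-31],-10.5],[[123,615,-31],-10.5]], grip=0.2, grip_force=20)

```text
clock: 24.25
position: [0.5726, 0.1945, 0.0821]
ee_rot: [0.708, -0.024, 0.705, 0.024]
contact_force: [-1.0, 0.4, 1.1]
width: 0.0685
```

```bash
python3 look.py g1.png; python3 go.py .571 .1945 .004 94; python3 - <<'E'
from jf import jarfit
jarfit(['side'],(.611,.1973),.07)
E
```

```text
t=24.3 pos [0.5727 0.1944 0.0823] az 93.9 tilt [0.004 0.001] -> shift mm [78.2  0.1 -2. ] turn -0.1
35 maskdist 0.5 conf 0.65 area 998
jar [0.6112 0.1952] yaw 3.2 [0.06]
```

View pics/g1.png

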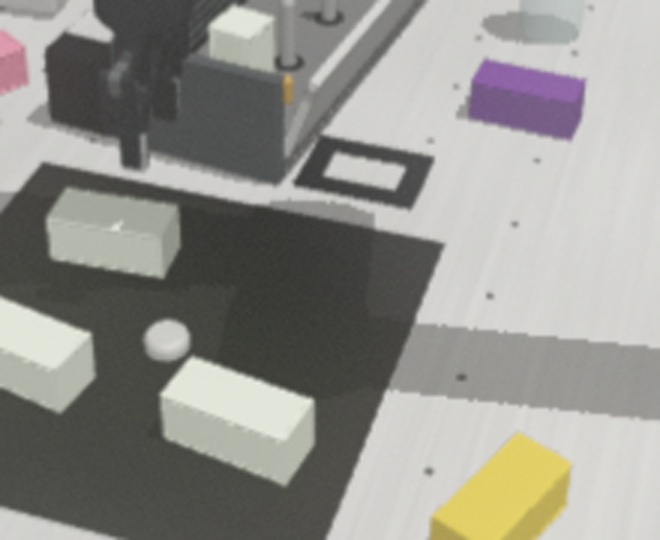

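The jar hasn't moved and the fingers are over its closed end. Down, then the light grip.

Call:
step_arm(targets=[[[20,0,-1],0],[[45,0,-1],0],[[65,0,-1],0],[[75,0,-1],0],[[77,0,-1],0],[[77,0,-1],0],[[77,0,-1],0]])

```text
clock: 25.1
position: [0.5711, 0.1946, 0.0043]
ee_rot: [0.708, -0.024, 0.706, 0.025]
contact_force: [0.6, 0.3, 0.2]
width: 0.0677
```

Call:
step_arm(targets=[[[0,0,0],0],[[0,0,0],0],[[0,0,0],0],[[0,0,0],0],[[0,0,0],0],[[0,0,0],0]], grip=0.4855)

```text
clock: 25.7
position: [0.5706, 0.1943, 0.004]
ee_rot: [0.707, -0.024, 0.706, 0.024]
contact_force: [-1.1, -1.6, 6.3]
width: 0.0443
```

Call:
step_arm(targets=[[[-4,0,1],0],[[-8,0,2.5],0],[[-12,0,4],0],[[-15,0,5.4],0],[[-19,0,7],0],[[-22,0,9],0],[[-26,0,11],0],[[-29,0,13],0],[[-29,0,13],0]])

```text
clock: 26.6
position: [0.5836, 0.1954, 0.0327]
ee_rot: [0.707, -0.024, 0.706, 0.025]
contact_force: [-0.2, -0.7, 0.5]
width: 0.0437
```

```bash
python3 look.py g2.png 180 340 130 340
```

```text
(no output)
```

View pics/g2.png

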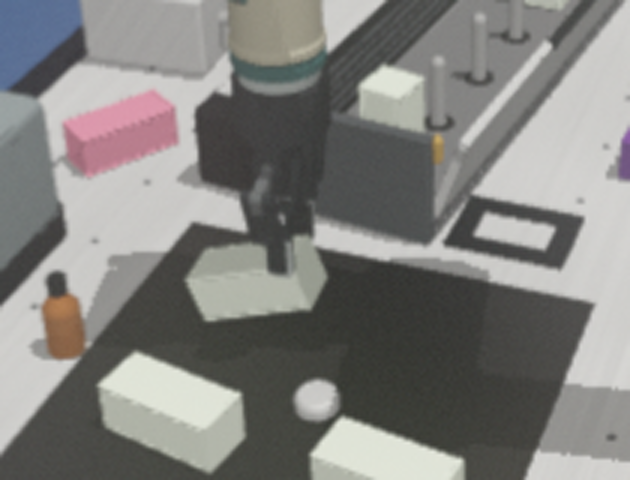

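It's tilting the same way as the first one. I'll repeat that sequence.

Call:
step_arm(targets=[[[-3,0,2],0],[[-7,0,5],0],[[-10,0,8],0],[[-13,0,11],0],[[-16,0,13.5],0],[[-19,0,17],0],[[-22,0,20],0],[[-24,0,23],0],[[-26,0,26],0],[[-28,0,29.5],0],[[-30,0,33],0],[[-32,0,36.5],0],[[-32,0,36.5],0]])

```text
clock: 27.95
position: [0.6203, 0.1979, 0.0645]
ee_rot: [0.707, -0.024, 0.706, 0.024]
contact_force: [-0.7, 0.2, -0.6]
width: 0.0443
```

Call:
step_arm(targets=[[[-2,0,4],0],[[-3.5,0,8],0],[[-5,0,12],0],[[-6,0,16],0],[[-7,0,20],0],[[-8,0,24],0],[[-8.5,0,28],0],[[-9,0,32],0],[[-9,0,36],0],[[-9,0,36],0]])

```text
clock: 28.95
position: [0.6561, 0.2004, 0.0732]
ee_rot: [0.707, -0.024, 0.706, 0.024]
contact_force: [-0.9, -0.7, -0.0]
width: 0.0438
```

```bash
python3 look.py g3.png 180 340 130 340
```

```text
(no output)
```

View pics/g3.png

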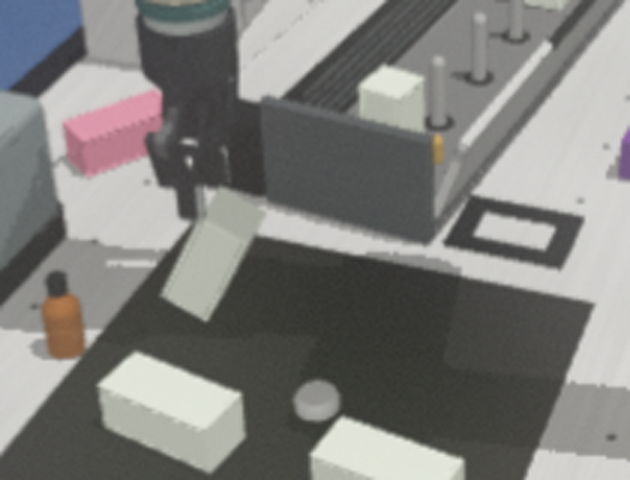

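It's about 60° up with the pads at the top far edge, the same as last time. I'll firm slightly and go on.

Call:
step_arm(targets=[[[0,0,0],0],[[0,0,3],0],[[0,0,6],0],[[0.5,0,9],0],[[1,0,12],0],[[2,0,15],0],[[2.5,0,18],0],[[3,0,21],0],[[3.5,0,24],0],[[3.5,0,24],0]], grip=0.487)

```text
clock: 30.0
position: [0.6799, 0.202, 0.0696]
ee_rot: [0.707, -0.024, 0.706, 0.024]
contact_force: [1.0, -0.6, 3.5]
width: 0.0437
```

```bash
python3 look.py g4.png 180 340 130 340
```

```text
(no output)
```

View pics/g4.png

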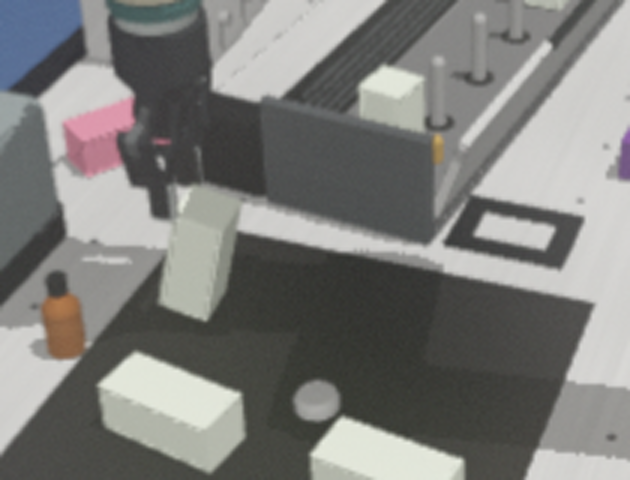

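It's past balance at about 75°. I'll go a bit further, then open.

Call:
step_arm(targets=[[[1,0,3],0],[[2,0,6],0],[[3,0,9],0],[[4,0,11],0],[[4,0,11],0]])

```text
clock: 30.55
position: [0.6909, 0.2028, 0.0656]
ee_rot: [0.707, -0.024, 0.706, 0.024]
contact_force: [1.0, -0.1, 4.2]
width: 0.0439
```

Call:
step_arm(targets=[[[0,0,0],0],[[0,0,0],0],[[0,0,0],0],[[0,0,0],0],[[0,0,0],0]], grip=0.3)

```text
clock: 31.05
position: [0.6899, 0.2027, 0.0654]
ee_rot: [0.706, -0.024, 0.707, 0.024]
contact_force: [0.2, 0.6, 0.1]
width: 0.0596
```

```bash
python3 look.py g5.png 180 340 130 340
```

```text
(no output)
```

View pics/g5.png

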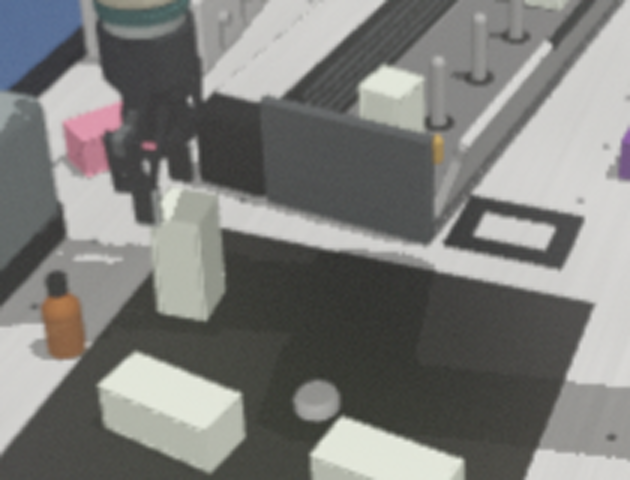

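It's standing. The bottom corners of its near face are at crop (157,311) and (208,320).

```bash
cat > base.py <<'E'
from jf import *
from go import plan
# args: x1 y1 x2 y2 x3 y3 (crop px: left-bottom, right-bottom of +y face, right-bottom of the -x face), off, scale
a=list(map(float,sys.argv[1:]))
off=np.array(a[-3:-1]); sc=a[-1]; pts=np.array(a[:-3]).reshape(-1,2)/sc+off-.33
p=shot('side')
B=onz(p,pts,0); e=B[0]-B[1]; yaw=np.arctan2(e[1],e[0]); print(B.round(4),np.linalg.norm(e[:2]),'yaw',np.degrees(yaw))
if len(B)>2: f=B[1]-B[2]; print('edge2',np.linalg.norm(f),np.degrees(np.arctan2(-f[0],f[1])))
m=B[:2].mean(0)[:2]; c=m+.022*np.array([np.sin(yaw),-np.cos(yaw)]); print('c',c)
s,pp,Rm=st(); az=np.degrees(np.arctan2(Rm[1,1],Rm[0,1]))
plan(c[0],c[1],.0615,az)
E
python3 base.py 157 311 208 320 224 293 130 180 3; python3 - <<'E'
from jf import *
p=shot('side')
print(onz(p,np.array([(222,196),(208,234),(157,222)])/3+[130,180]-.33,.1).round(4))
p=shot('top','x.png'); cv2.imwrite('pics/g6.png',cv2.resize(p['image'][140:300,120:340],None,fx=3,fy=3,interpolation=cv2.INTER_CUBIC)[:,:,::-1])
E
```

```text
[[ 0.6991  0.2224  0.    ]
 [ 0.6529  0.2197  0.    ]
 [ 0.6561  0.1822 -0.    ]] 0.04632140729407424 yaw 3.3266521010742243
edge2 0.03761428754802051 4.908517689438153
c [0.67730141 0.19907922]
t=31.1 pos [0.69   0.2027 0.0655] az 94.0 tilt [-0.  0.] -> shift mm [  4.   -2.8 -13. ] turn 0.0
[[0.6509 0.1795 0.1   ]
 [0.638  0.2317 0.1   ]
 [0.6843 0.2297 0.1   ]]
```

View pics/g6.png

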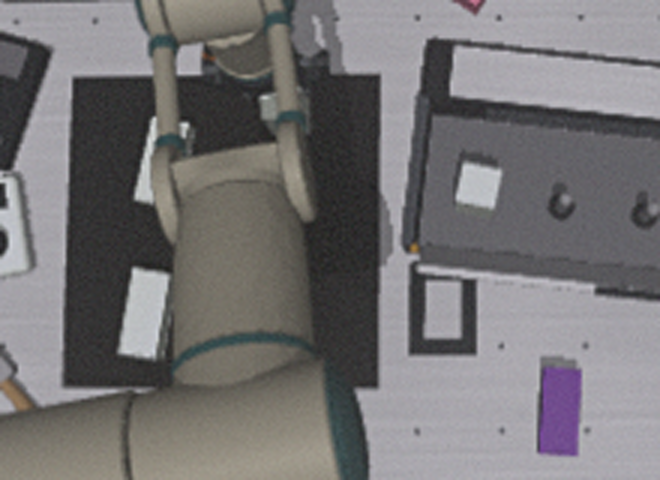

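```bash
python3 - <<'E'
from jf import *
p=shot('side','g7full.png')
f=lambda X:((proj(p,X)-[130,180]+.33)*3).round(0)
print(f(corners(.677,.199,.05,np.radians(4),L=.044,H=.1)))
cv2.imwrite('pics/g7.png',cv2.resize(p['image'][210:310,150:250],None,fx=6,fy=6,interpolation=cv2.INTER_CUBIC)[:,:,::-1])
E
```

```text
[[227. 288.]
 [218. 192.]
 [207. 320.]
 [197. 222.]
 [179. 281.]
 [168. 185.]
 [159. 311.]
 [147. 214.]]
```

View pics/g7.png

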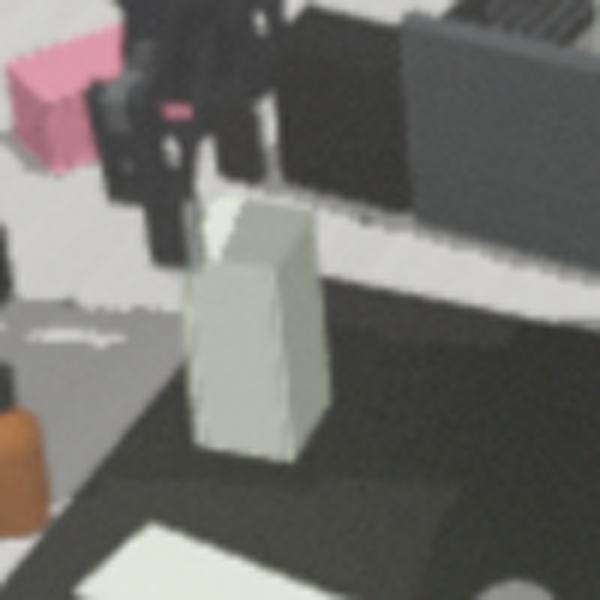

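The predicted vertical box edges match the picture (bottom corners at (294,460) and (198,442)), so the jar stands upright at (0.677, 0.199). Re-grip.

Call:
step_arm(targets=[[[0,-1,-7],0],[[3,-1,-13],0],[[4,-1,-13],0],[[4,-1,-13],0]])

```text
clock: 31.7
position: [0.6768, 0.2008, 0.0614]
ee_rot: [0.707, -0.024, 0.707, 0.024]
contact_force: [-0.4, 0.1, 0.2]
width: 0.0601
```

Call:
step_arm(targets=[[[0,0,0],0],[[0,0,0],0],[[0,0,0],0],[[0,0,0],0],[[0,0,0],0]], grip=0.6, grip_force=40)

```text
clock: 32.2
position: [0.6778, 0.201, 0.062]
ee_rot: [0.707, -0.024, 0.706, 0.025]
contact_force: [0.7, 0.5, 2.1]
width: 0.0426
```

Call:
step_arm(targets=[[[-10,0,0],0],[[-30,0,0],0],[[-50,0,0],0],[[-80,0,0],0],[[-110,0,0],0],[[-130,0,0],0],[[-138,0,0],0],[[-138,0,0],0],[[-138,0,0],0]])

```text
clock: 33.1
position: [0.6764, 0.2006, 0.1981]
ee_rot: [0.706, -0.025, 0.708, 0.024]
contact_force: [-0.1, -0.3, -2.4]
width: 0.0428
```

```bash
python3 look.py g8.png 100 300 130 340; python3 go.py .5431 -.3201 .2 83.5
```

```text
t=33.1 pos [0.6762 0.2006 0.1977] az 94.0 tilt [-0.003 -0.001] -> shift mm [  -1.5 -510.2 -168.7] turn 10.5
```

View pics/g8.png

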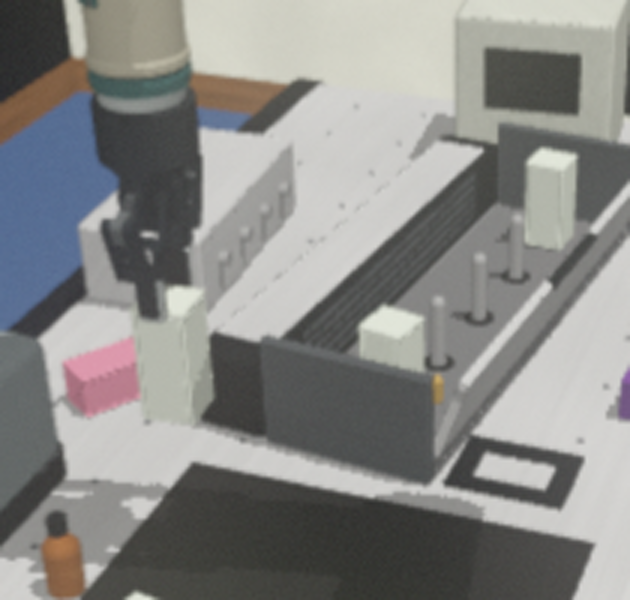

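Jar 2 is held square. Carrying it to peg1.

Call:
step_arm(targets=[[[-2,-20,-7],0],[[-2,-50,-16],1],[[-2,-85,-28],2],[[-2,-120,-40],3],[[-2,-155,-51],4],[[-2,-190,-63],5],[[-2,-225,-75],6],[[-2,-260,-86],7],[[-2,-295,-98],8],[[-2,-330,-109],9],[[-2,-365,-121],10],[[-2,-400,-132],10.5],[[-2,-435,-144],10.5],[[-2,-465,-154],10.5],[[-2,-490,-162],10.5],[[-2,-503,-167],10.5],[[-2,-510,-169],10.5],[[-2,-510,-169],10.5],[[-2,-510,-169],10.5],[[-2,-510,-169],10.5]])

```text
clock: 35.15
position: [0.5442, -0.3183, 0.2016]
ee_rot: [0.706, 0.04, 0.706, -0.04]
contact_force: [-0.6, -0.4, -1.2]
width: 0.0424
```

Call:
step_arm(targets=[[[0,0,0],0],[[0,0,0],0]])

```text
clock: 35.35
position: [0.5442, -0.3188, 0.2017]
ee_rot: [0.706, 0.04, 0.706, -0.04]
contact_force: [0.7, 0.2, -1.8]
width: 0.0426
```

```bash
python3 look.py g9.png 60 260 190 400; python3 go.py .5431 -.3201 .074 83.5
```

```text
t=35.4 pos [ 0.5441 -0.319   0.2017] az 83.5 tilt [0. 0.] -> shift mm [127.7  -1.2  -0.9] turn 0.0
```

View pics/g9.png

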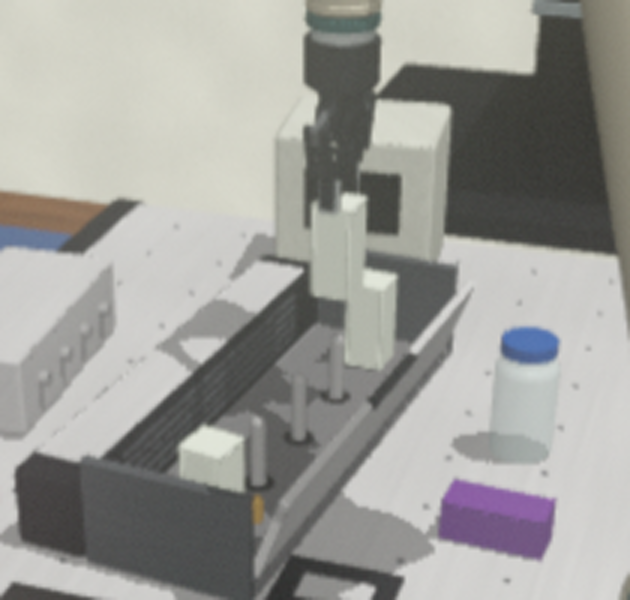

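Call:
step_arm(targets=[[[15,-1,-1],0],[[30,-1,-1],0],[[45,-1,-1],0],[[55,-1,-1],0],[[65,-1,-1],0],[[75,-1,-1],0],[[85,-1,-1],0],[[95,-1,-1],0],[[105,-1,-1],0],[[112,-1,-1],0],[[118,-1,-1],0],[[122,-1,-1],0],[[125,-1,-1],0],[[127,-1,-1],0],[[128,-1,-1],0],[[128,-1,-1],0],[[128,-1,-1],0]])

```text
clock: 37.1
position: [0.543, -0.3206, 0.0741]
ee_rot: [0.706, 0.04, 0.706, -0.04]
contact_force: [0.3, 0.6, 0.9]
width: 0.0428
```

Call:
step_arm(targets=[[[0,0,0],0],[[0,0,0],0],[[0,0,0],0],[[0,0,0],0]], grip=0.3)

```text
clock: 37.5
position: [0.5429, -0.3206, 0.0736]
ee_rot: [0.706, 0.04, 0.706, -0.04]
contact_force: [-0.2, -0.2, 0.3]
width: 0.0601
```

Call:
step_arm(targets=[[[-20,0,0],0],[[-60,0,0],0],[[-100,0,0],0],[[-130,0,0],0],[[-130,0,0],0]])

```text
clock: 38.0
position: [0.5453, -0.3224, 0.2092]
ee_rot: [0.709, 0.038, 0.703, -0.042]
contact_force: [-0.2, -0.0, 0.2]
width: 0.0595
```

```bash
python3 look.py g10.png 60 260 190 400; python3 - <<'E'
from jf import *
seeds=[(.438,.367,-9),(.617,.35,-10.8)]
for s in seeds: jarfit(['side','top'],s[:2],np.radians(s[2]))
E
```

```text
47 maskdist 1.0 conf 0.72 area 1358
48 maskdist 0.4 conf 0.59 area 428
jar [0.4379 0.3677] yaw -6.9 [0.092 0.092]
49 maskdist 0.1 conf 0.92 area 1296
50 maskdist 0.6 conf 0.88 area 450
jar [0.6178 0.3507] yaw -11.6 [0.054 0.081]
```

View pics/g10.png

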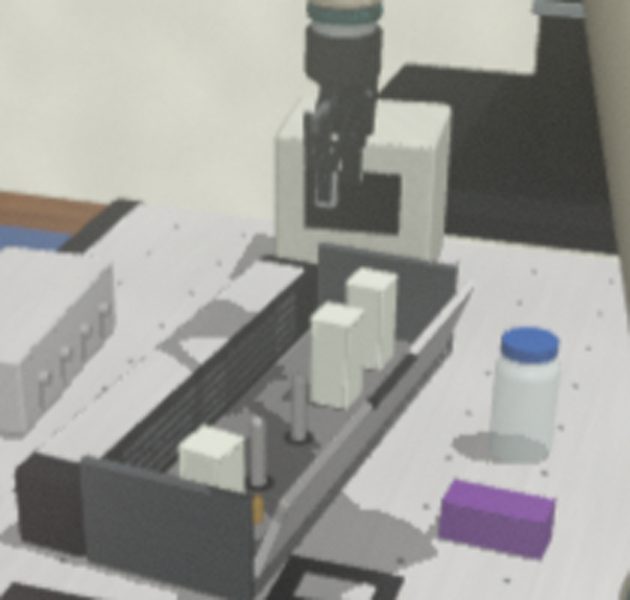

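Jar 2 stands on peg1. Before tipping the third jar I'll check where the brown bottle stands behind it.

```bash
python3 - <<'E'
from h import *
p=shot('side');q=shot('top')
print(onz(p,[(151,297)],0), onz(q,[(193,161)],.0),onz(q,[(192,158)],.04))
a=np.radians(-11.0);c=np.array([.6178,.3505]);u=np.array([np.cos(a),np.sin(a)])
print('grip',c-.04*u,'final tcp',c+.08*u,'az',90-11.0)
E
python3 go.py .5785 .3581 .2 79
```

```text
[[ 7.46020996e-01  2.93831319e-01 -1.11022302e-16]] [[0.74539268 0.29172185 0.        ]] [[0.74635118 0.28743067 0.04      ]]
grip [0.57853491 0.35813236] final tcp [0.69633017 0.33523528] az 79.0
t=38.5 pos [ 0.5426 -0.3204  0.2029] az 83.5 tilt [-0.001  0.001] -> shift mm [  3.4 678.1 -41.7] turn 4.5
```

The brown bottle is at (0.746, 0.292), at least 30 mm clear of the tipping path.

Call:
step_arm(targets=[[[0,45,-3],0.5],[[0,90,-6],1],[[0,135,-9],1.5],[[0,180,-12],2],[[0,225,-15],2.5],[[0,270,-18],3],[[0,315,-21],3.5],[[0,360,-24],4],[[0,405,-27],4.5],[[0,450,-30],4.5],[[0,495,-33],4.5],[[0,540,-36],4.5],[[0,585,-38],4.5],[[20,630,-40],4.5],[[60,665,-42],4.5],[[100,678,-42],4.5],[[123,678,-42],4.5],[[123,678,-42],4.5],[[123,678,-42],4.5]], grip=0.2, grip_force=20)

```text
clock: 40.45
position: [0.5785, 0.3579, 0.0808]
ee_rot: [0.704, 0.068, 0.704, -0.068]
contact_force: [-0.3, -0.4, 0.9]
width: 0.0678
```

```bash
python3 look.py k1.png 200 360 110 320; python3 - <<'E'
from jf import jarfit
from go import plan
import numpy as np
_,_,q=jarfit(['side'],(.6178,.3505),-.19)
plan(.5785,.3581,.004,79)
E
```

```text
54 maskdist 0.5 conf 0.67 area 1229
jar [0.6183 0.3496] yaw -11.2 [0.053]
t=40.6 pos [0.5799 0.3581 0.0831] az 78.9 tilt [0.004 0.002] -> shift mm [79.1 -0.5 -1.7] turn -0.1
```

View pics/k1.png

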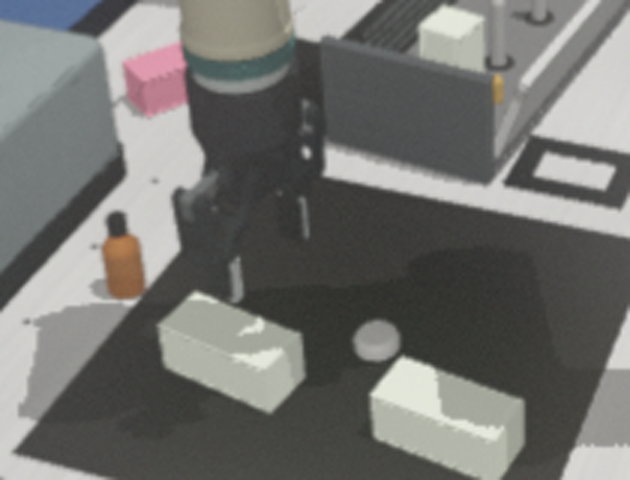

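Call:
step_arm(targets=[[[20,0,-1],0],[[45,0,-1],0],[[65,0,-1],0],[[75,0,-1],0],[[77,0,-1],0],[[77,0,-1],0],[[77,0,-1],0]])

```text
clock: 41.3
position: [0.5785, 0.3585, 0.0052]
ee_rot: [0.705, 0.069, 0.703, -0.068]
contact_force: [-0.6, 0.4, 0.4]
width: 0.0685
```

Call:
step_arm(targets=[[[0,0,0],0],[[0,0,0],0],[[0,0,0],0],[[0,0,0],0],[[0,0,0],0],[[0,0,0],0]], grip=0.4855)

```text
clock: 41.9
position: [0.5776, 0.3582, 0.0038]
ee_rot: [0.704, 0.068, 0.704, -0.068]
contact_force: [-0.4, -0.1, 1.9]
width: 0.0437
```

Call:
step_arm(targets=[[[-4,0,1],0],[[-8,0,2.5],0],[[-12,0,4],0],[[-15,0,5.4],0],[[-19,0,7],0],[[-22,0,9],0],[[-26,0,11],0],[[-29,0,13],0],[[-29,0,13],0]])

```text
clock: 42.8
position: [0.5909, 0.3557, 0.0333]
ee_rot: [0.704, 0.068, 0.703, -0.068]
contact_force: [-0.8, -0.1, 0.1]
width: 0.0439
```

Call:
step_arm(targets=[[[-3,0,2],0],[[-7,0,5],0],[[-10,0,8],0],[[-13,0,11],0],[[-16,0,13.5],0],[[-19,0,17],0],[[-22,0,20],0],[[-24,0,23],0],[[-26,0,26],0],[[-28,0,29.5],0],[[-30,0,33],0],[[-32,0,36.5],0],[[-32,0,36.5],0]])

```text
clock: 44.1
position: [0.6268, 0.3485, 0.065]
ee_rot: [0.704, 0.068, 0.703, -0.068]
contact_force: [-0.8, -0.3, -0.9]
width: 0.0441
```

```bash
python3 look.py k2.png 200 360 110 320
```

View pics/k2.png

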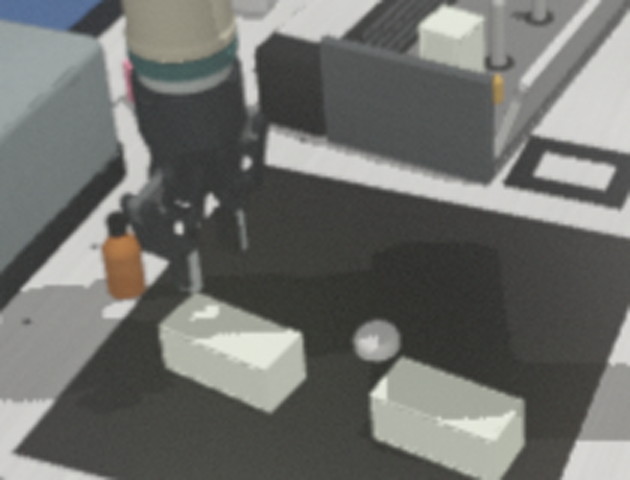

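The grip slipped off and the jar lies flat again where it was. I'll go back with a slightly firmer grip.

Call:
step_arm(targets=[[[-20,0,-10],0],[[-20,0,-49],0],[[-20,0,-49],0],[[-20,0,-49],0]], grip=0.2)

```text
clock: 44.55
position: [0.5771, 0.3582, 0.0849]
ee_rot: [0.704, 0.068, 0.704, -0.068]
contact_force: [0.3, 0.3, 0.5]
width: 0.0686
```

```bash
python3 - <<'E'
from jf import jarfit
from go import plan
import numpy as np
_,_,q=jarfit(['side','side'],(.6178,.3505),-.19)
a=q[2]; plan(q[0]-.04*np.cos(a),q[1]-.04*np.sin(a),.004,90+np.degrees(a))
E
```

```text
56 maskdist 1.1 conf 0.72 area 1182
57 maskdist 1.1 conf 0.74 area 1211
jar [0.6166 0.3493] yaw -13.3 [0.079 0.059]
t=44.8 pos [0.5787 0.3578 0.0844] az 78.9 tilt [0.001 0.   ] -> shift mm [80.4  0.4 -1.2] turn 2.2
```

Call:
step_arm(targets=[[[30,0.5,-1],0],[[60,0.5,-1],0],[[76,0.5,-1],0],[[80,0.5,-1],0],[[80,0.5,-1],0],[[80,0.5,-1],0]])

```text
clock: 45.35
position: [0.5782, 0.359, 0.0056]
ee_rot: [0.704, 0.069, 0.703, -0.068]
contact_force: [0.1, 0.6, 0.3]
width: 0.0684
```

Call:
step_arm(targets=[[[0,0,0],0],[[0,0,0],0],[[0,0,0],0],[[0,0,0],0],[[0,0,0],0],[[0,0,0],0]], grip=0.486)

```text
clock: 45.95
position: [0.5774, 0.3587, 0.0051]
ee_rot: [0.704, 0.068, 0.703, -0.068]
contact_force: [0.5, -1.8, 3.0]
width: 0.0439
```

Call:
step_arm(targets=[[[-4,0,1],0],[[-8,0,2.5],0],[[-12,0,4],0],[[-15,0,5.4],0],[[-19,0,7],0],[[-22,0,9],0],[[-26,0,11],0],[[-29,0,13],0],[[-29,0,13],0]])

```text
clock: 46.85
position: [0.5902, 0.3562, 0.0343]
ee_rot: [0.704, 0.068, 0.704, -0.068]
contact_force: [-0.1, -0.4, -1.9]
width: 0.044
```

```bash
python3 look.py k3.png 200 360 110 320
```

```text
(no output)
```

View pics/k3.png

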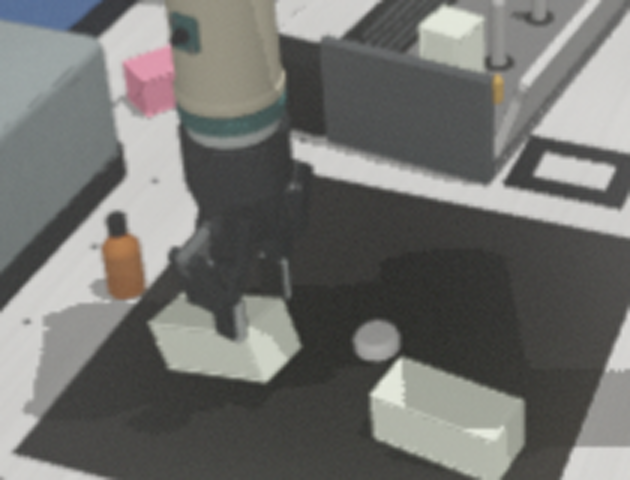

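At 0.486 it holds and tilts. Onward.

Call:
step_arm(targets=[[[-3,0,2],0],[[-7,0,5],0],[[-10,0,8],0],[[-13,0,11],0],[[-16,0,13.5],0],[[-19,0,17],0],[[-22,0,20],0],[[-24,0,23],0],[[-26,0,26],0],[[-28,0,29.5],0],[[-30,0,33],0],[[-32,0,36.5],0],[[-32,0,36.5],0]])

```text
clock: 48.2
position: [0.6264, 0.3491, 0.066]
ee_rot: [0.704, 0.068, 0.703, -0.068]
contact_force: [-0.1, -0.3, -0.8]
width: 0.0437
```

```bash
python3 look.py k4.png 200 360 110 320
```

```text
(no output)
```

View pics/k4.png

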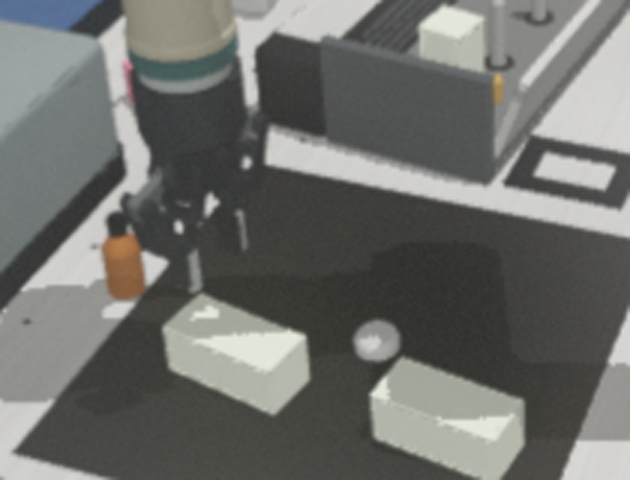

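It slipped off again partway, and the jar is flat once more. I'll redo it with a firmer grip after the first tilt, and look sooner.

Call:
step_arm(targets=[[[-20,0,-10],0],[[-20,0,-49],0],[[-20,0,-49],0],[[-20,0,-49],0]], grip=0.2)

```text
clock: 48.65
position: [0.5767, 0.3588, 0.0859]
ee_rot: [0.704, 0.068, 0.704, -0.068]
contact_force: [0.3, -0.3, -0.1]
width: 0.0686
```

```bash
python3 - <<'E'
from jf import *
from go import plan
import numpy as np
ps,_,q=jarfit(['side','side'],(.6178,.3505),-.19)
a=q[2]; plan(q[0]-.04*np.cos(a),q[1]-.04*np.sin(a),.004,90+np.degrees(a))
p=ps[1]; im=p['image'].copy()
im=cv2.resize(im[290:350,150:230],None,fx=8,fy=8,interpolation=cv2.INTER_CUBIC)
for yaw,col in((q[2],(255,0,0)),(np.radians(-11),(0,0,255))):
    for u in proj(p,corners(q[0],q[1],.022,yaw)): cv2.circle(im,tuple(np.round((u+.5-[150,290])*8).astype(int)),3,col,-1)
cv2.imwrite('pics/k5.png',im[:,:,::-1])
E
```

```text
60 maskdist 2.3 conf 0.90 area 1222
61 maskdist 2.3 conf 0.86 area 1223
jar [0.6133 0.3499] yaw -12.1 [0.059 0.056]
t=48.9 pos [0.5783 0.3584 0.0854] az 78.9 tilt [ 0. -0.] -> shift mm [81.4 -0.9 -4.1] turn 1.1
```

View pics/k5.png

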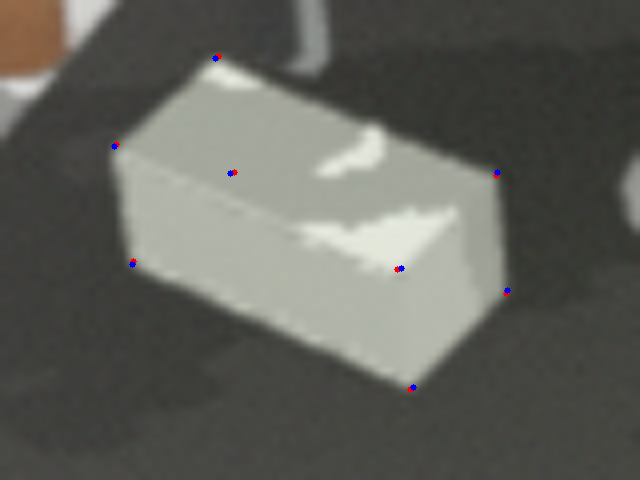

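Call:
step_arm(targets=[[[30,-0.5,-3],0],[[60,-0.5,-3],0],[[76,-0.5,-3],0.5],[[82,-0.5,-3],0.5],[[82,-0.5,-3],0.5],[[82,-0.5,-3],0.5]])

```text
clock: 49.45
position: [0.5755, 0.359, 0.0045]
ee_rot: [0.704, 0.072, 0.703, -0.071]
contact_force: [0.0, 0.5, 0.6]
width: 0.0681
```

Call:
step_arm(targets=[[[0,0,0],0],[[0,0,0],0],[[0,0,0],0],[[0,0,0],0],[[0,0,0],0],[[0,0,0],0]], grip=0.4863)

```text
clock: 50.05
position: [0.575, 0.3589, 0.0043]
ee_rot: [0.704, 0.071, 0.703, -0.071]
contact_force: [1.3, -0.6, 2.9]
width: 0.0438
```

Call:
step_arm(targets=[[[-4,0,1],0],[[-8,0,2.5],0],[[-12,0,4],0],[[-15,0,5.4],0],[[-19,0,7],0],[[-22,0,9],0],[[-26,0,11],0],[[-29,0,13],0],[[-29,0,13],0]])

```text
clock: 50.95
position: [0.5877, 0.3561, 0.0333]
ee_rot: [0.704, 0.071, 0.703, -0.071]
contact_force: [-0.2, 0.2, -2.0]
width: 0.0438
```

```bash
python3 look.py k6.png 200 360 110 320
```

```text
(no output)
```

View pics/k6.png

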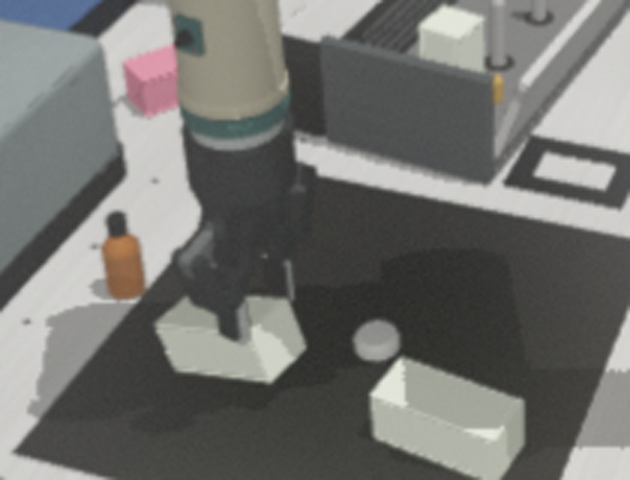

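Tilted about 20° and still held. I'll take a shorter next stage.

Call:
step_arm(targets=[[[-3,0,2],0],[[-6,0,4.5],0],[[-9,0,7],0],[[-12,0,10],0],[[-15,0,13],0],[[-17,0,16],0],[[-17,0,16],0]])

```text
clock: 51.7
position: [0.6033, 0.3529, 0.0502]
ee_rot: [0.704, 0.071, 0.703, -0.071]
contact_force: [-0.7, 0.2, -0.9]
width: 0.0446
```

```bash
python3 look.py k7.png 200 360 110 320
```

```text
(no output)
```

View pics/k7.png

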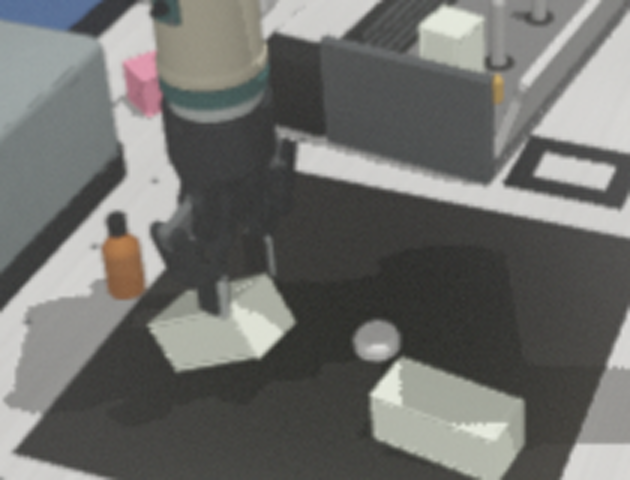

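Tilt is about 32° and the pads are creeping toward the upper wall. I'll firm to 0.487 and continue.

Call:
step_arm(targets=[[[0,0,0],0],[[0,0,0],0],[[-2,0,2.5],0],[[-4,0,5],0],[[-6,0,8],0],[[-8,0,11],0],[[-10,0,14],0],[[-12,0,17],0],[[-12,0,17],0]], grip=0.487)

```text
clock: 52.65
position: [0.6202, 0.3493, 0.062]
ee_rot: [0.704, 0.071, 0.703, -0.071]
contact_force: [0.0, 0.4, -2.3]
width: 0.0436
```

```bash
python3 look.py k8.png 200 360 110 320
```

```text
(no output)
```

View pics/k8.png

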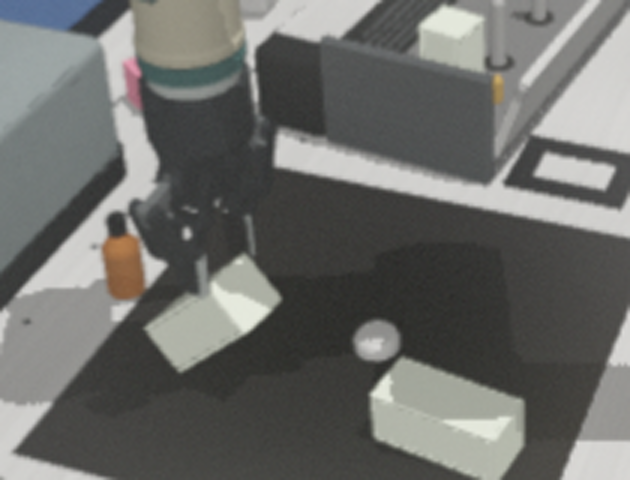

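Tilt is about 45° and the pads are at the top wall. From here the rim is nearly below the pads, so a firmer grip dragged level forward will turn the jar about its rim edge.

Call:
step_arm(targets=[[[0,0,0],0],[[0,0,0],0],[[0,0,3],0],[[0,0,6],0],[[0,0,9],0],[[0,0,12],0],[[0,0,15],0],[[0,0,18],0],[[0,0,21],0],[[0,0,21],0]], grip=0.491)

```text
clock: 53.7
position: [0.6417, 0.3459, 0.0653]
ee_rot: [0.705, 0.072, 0.702, -0.07]
contact_force: [-3.0, -0.7, 10.4]
width: 0.0433
```

```bash
python3 look.py k9.png 200 360 110 320
```

```text
(no output)
```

View pics/k9.png

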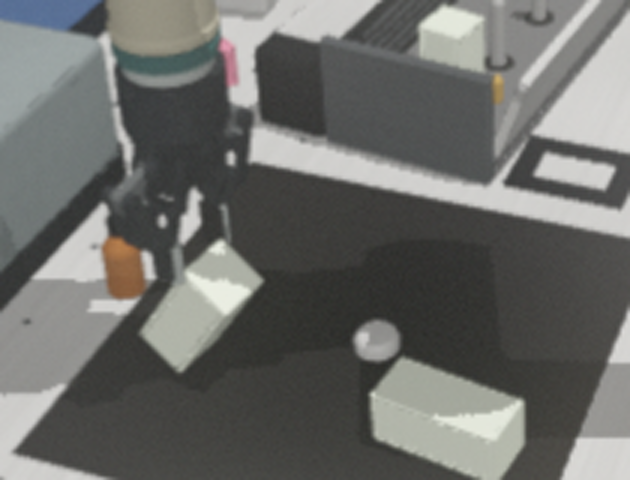

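It's turning (about 52°) with about 10 N of reaction. I'll continue.

Call:
step_arm(targets=[[[-1,0,3],0],[[-1.5,0,6],0],[[-2,0,9],0],[[-2,0,12],0],[[-2,0,15],0],[[-2,0,18],0],[[-2,0,18],0]])

```text
clock: 54.45
position: [0.6599, 0.3419, 0.0663]
ee_rot: [0.705, 0.072, 0.702, -0.07]
contact_force: [-0.6, -0.9, 6.8]
width: 0.0436
```

```bash
python3 look.py k10.png 200 360 110 320
```

```text
(no output)
```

View pics/k10.png

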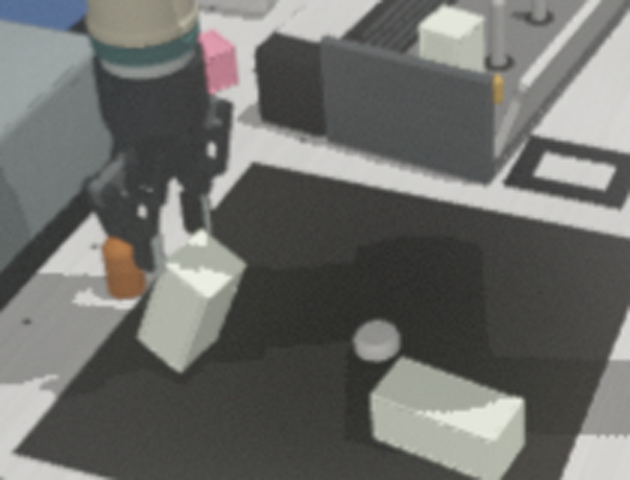

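Call:
step_arm(targets=[[[0,0,3],0],[[0,0,6],0],[[0.5,0,9],0],[[1,0,12],0],[[2,0,15],0],[[3,0,18],0],[[4,0,20],0],[[4,0,20],0]])

```text
clock: 55.3
position: [0.681, 0.3376, 0.0631]
ee_rot: [0.706, 0.072, 0.701, -0.07]
contact_force: [1.8, -1.7, 8.3]
width: 0.0438
```

```bash
python3 look.py k11.png 200 360 110 320
```

```text
(no output)
```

View pics/k11.png

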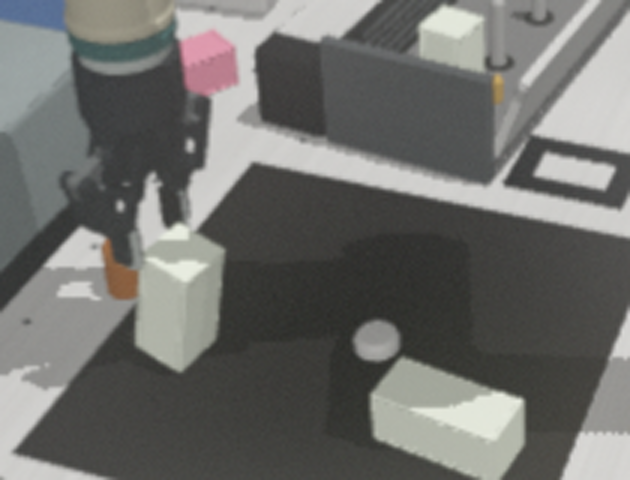

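It's nearly upright, past balance. A small finish, then open.

Call:
step_arm(targets=[[[1,0,3],0],[[2,0,6],0],[[3,0,8],0],[[3,0,8],0]])

```text
clock: 55.75
position: [0.6895, 0.3359, 0.0604]
ee_rot: [0.707, 0.072, 0.7, -0.07]
contact_force: [1.8, -1.8, 8.3]
width: 0.0434
```

Call:
step_arm(targets=[[[0,0,0],0],[[0,0,0],0],[[0,0,0],0],[[0,0,0],0],[[0,0,0],0]], grip=0.3)

```text
clock: 56.25
position: [0.6848, 0.3361, 0.0562]
ee_rot: [0.703, 0.071, 0.704, -0.071]
contact_force: [0.0, -0.2, -0.7]
width: 0.06
```

```bash
python3 look.py k12.png 240 340 120 220
```

```text
(no output)
```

View pics/k12.png

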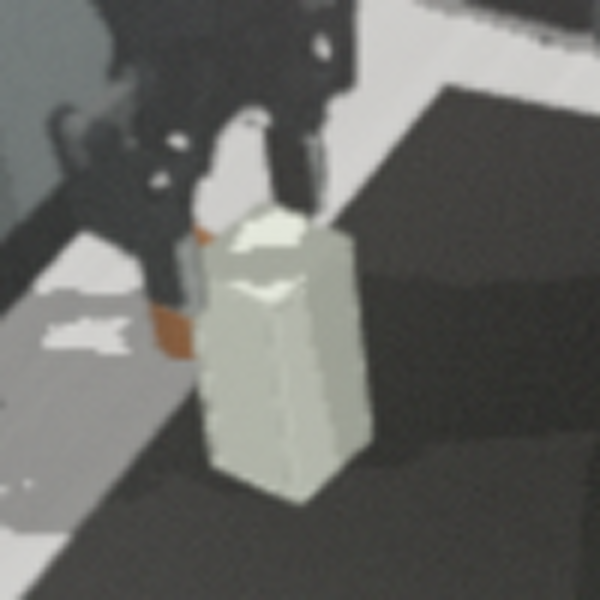

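It's standing. The near-face bottom corners are at crop (212,465) and (300,504), with the third corner at (372,440).

```bash
python3 base.py 212 465 300 504 372 440 120 240 6; python3 - <<'E'
from jf import *
p=shot('side')
for c in((.669,.340),(.672,.340)):
    print(((proj(p,corners(*c,.05,np.radians(-11.4),L=.044,H=.1))-[120,240]+.4)*6).round(0)[[0,1,2,3,6,7]].tolist())
E
```

```text
[[ 0.6997  0.3542  0.    ]
 [ 0.6567  0.3628  0.    ]
 [ 0.6476  0.322  -0.    ]] 0.04385714610629023 yaw -11.311320554989146
edge2 0.041820127833086536 -12.529273224992238
c [0.67387451 0.33693332]
t=56.4 pos [0.6849 0.3361 0.0563] az 78.5 tilt [-0. -0.] -> shift mm [ -5.2  -1.4 -11. ] turn 0.0
[[382.0, 444.0], [356.0, 241.0], [308.0, 513.0], [278.0, 307.0], [219.0, 473.0], [186.0, 269.0]]
[[375.0, 443.0], [349.0, 240.0], [301.0, 511.0], [271.0, 305.0], [212.0, 471.0], [179.0, 267.0]]
```

Call:
step_arm(targets=[[[-3,0,-5],0],[[-5,0,-11],0],[[-5,0,-11],0],[[-5,0,-11],0]])

```text
clock: 56.8
position: [0.6742, 0.3385, 0.0621]
ee_rot: [0.704, 0.071, 0.703, -0.071]
contact_force: [0.7, -0.3, 0.3]
width: 0.0599
```

Call:
step_arm(targets=[[[0,0,0],0],[[0,0,0],0],[[0,0,0],0],[[0,0,0],0],[[0,0,0],0]], grip=0.6, grip_force=40)

```text
clock: 57.3
position: [0.6748, 0.3382, 0.0621]
ee_rot: [0.704, 0.071, 0.703, -0.071]
contact_force: [-0.7, -0.8, 2.7]
width: 0.0424
```

Call:
step_arm(targets=[[[-10,0,0],0],[[-30,0,0],0],[[-50,0,0],0],[[-80,0,0],0],[[-110,0,0],0],[[-130,0,0],0],[[-138,0,0],0],[[-138,0,0],0],[[-138,0,0],0]])

```text
clock: 58.2
position: [0.6734, 0.338, 0.1978]
ee_rot: [0.703, 0.071, 0.705, -0.072]
contact_force: [0.4, -0.6, -3.6]
width: 0.0424
```

```bash
python3 look.py k13.png 100 300 100 310; python3 go.py .5544 -.2208 .2 83.5
```

```text
t=58.2 pos [0.6733 0.3379 0.1974] az 78.5 tilt [-0.004 -0.001] -> shift mm [  -1.5 -571.2   -4.7] turn -5.0
```

View pics/k13.png

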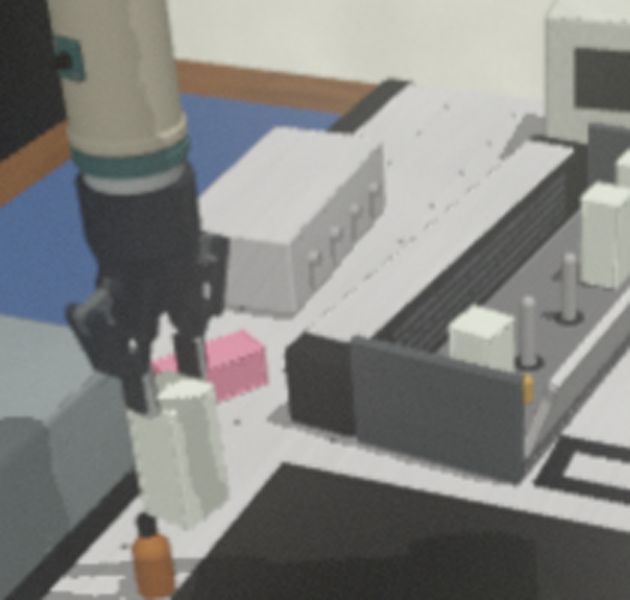

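Jar 3 is held square. Carrying it to peg2.

Call:
step_arm(targets=[[[-2,-20,0],0],[[-2,-50,0],-0.5],[[-2,-85,-1],-1],[[-2,-120,-1],-1.5],[[-2,-155,-1],-2],[[-2,-195,-2],-2.5],[[-2,-235,-2],-3],[[-2,-275,-2],-3.5],[[-2,-315,-3],-4],[[-2,-355,-3],-4.5],[[-2,-395,-3],-5],[[-2,-435,-4],-5],[[-2,-475,-4],-5],[[-2,-510,-4],-5],[[-2,-540,-5],-5],[[-2,-560,-5],-5],[[-2,-571,-5],-5],[[-2,-571,-5],-5],[[-2,-571,-5],-5],[[-2,-571,-5],-5]])

```text
clock: 60.25
position: [0.5553, -0.2188, 0.2013]
ee_rot: [0.706, 0.04, 0.706, -0.04]
contact_force: [-0.7, 0.9, -2.7]
width: 0.0422
```

Call:
step_arm(targets=[[[0,0,0],0],[[0,0,0],0]])

```text
clock: 60.45
position: [0.5554, -0.2193, 0.2017]
ee_rot: [0.706, 0.04, 0.706, -0.04]
contact_force: [0.7, 0.1, -2.8]
width: 0.0427
```

```bash
python3 look.py k14.png 60 260 190 400; python3 go.py .5544 -.2208 .074 83.5
```

```text
t=60.5 pos [ 0.5554 -0.2195  0.2017] az 83.5 tilt [0. 0.] -> shift mm [127.7  -1.4  -0.8] turn 0.0
```

View pics/k14.png

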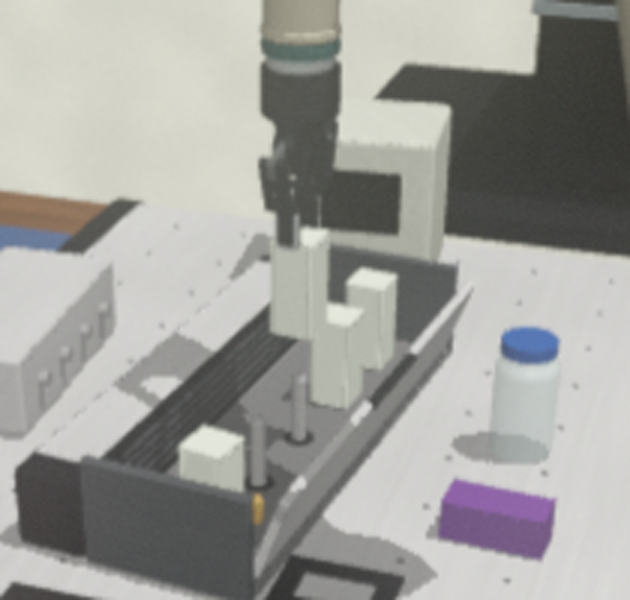

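Call:
step_arm(targets=[[[15,-1,-1],0],[[30,-1,-1],0],[[45,-1,-1],0],[[55,-1,-1],0],[[65,-1,-1],0],[[75,-1,-1],0],[[85,-1,-1],0],[[95,-1,-1],0],[[105,-1,-1],0],[[112,-1,-1],0],[[118,-1,-1],0],[[122,-1,-1],0],[[125,-1,-1],0],[[127,-1,-1],0],[[128,-1,-1],0],[[128,-1,-1],0],[[128,-1,-1],0]])

```text
clock: 62.2
position: [0.5543, -0.2212, 0.0741]
ee_rot: [0.706, 0.04, 0.706, -0.04]
contact_force: [-1.0, 0.6, -0.9]
width: 0.0423
```

Call:
step_arm(targets=[[[0,0,0],0],[[0,0,0],0],[[0,0,0],0],[[0,0,0],0]], grip=0.3)

```text
clock: 62.6
position: [0.5542, -0.2212, 0.0738]
ee_rot: [0.706, 0.04, 0.706, -0.04]
contact_force: [0.8, 0.0, -0.6]
width: 0.0596
```

Call:
step_arm(targets=[[[-20,0,0],0],[[-60,0,0],0],[[-100,0,0],0],[[-130,0,0],0],[[-130,0,0],0]])

```text
clock: 63.1
position: [0.5569, -0.2226, 0.209]
ee_rot: [0.709, 0.039, 0.703, -0.042]
contact_force: [-0.0, 0.6, -0.8]
width: 0.06
```

```bash
python3 look.py k15.png 60 260 190 400; python3 - <<'E'
from jf import *
from go import plan
ps,_,q=jarfit(['side','top'],(.438,.367),np.radians(-8))
p=ps[0]
im=cv2.resize(p['image'][310:370,220:300],None,fx=8,fy=8,interpolation=cv2.INTER_CUBIC)
for u in proj(p,corners(q[0],q[1],.022,q[2])): cv2.circle(im,tuple(np.round((u+.5-[220,310])*8).astype(int)),3,(255,0,0),-1)
cv2.imwrite('pics/k16.png',im[:,:,::-1])
a=q[2]; plan(q[0]-.04*np.cos(a),q[1]-.04*np.sin(a),.2,90+np.degrees(a))
E
```

```text
74 maskdist 0.9 conf 0.79 area 1336
75 maskdist 0.3 conf 0.92 area 431
jar [0.4389 0.3671] yaw -8.6 [0.104 0.077]
t=63.4 pos [ 0.5531 -0.2206  0.2019] az 83.5 tilt [-0.003  0.002] -> shift mm [   3.3  572.3 -220.4] turn 2.1
```

View pics/k15.png

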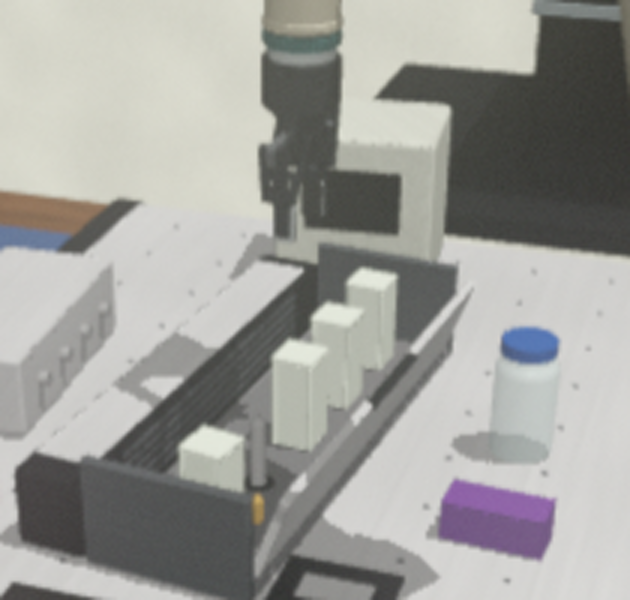

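View pics/k16.png

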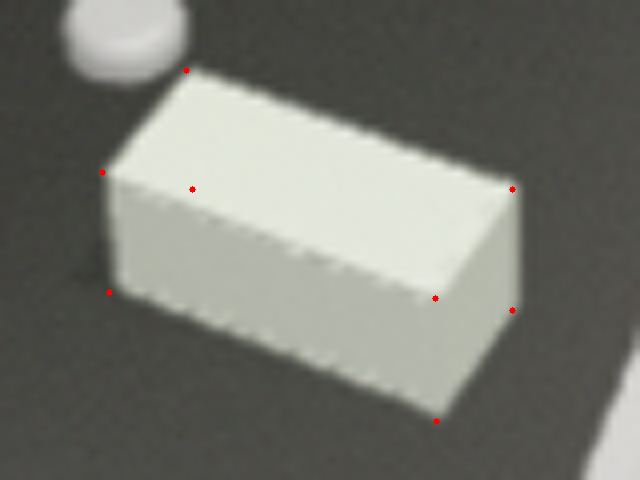

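Jars stand on peg0, peg1 and peg2. I'll refine the last jar's pose from its corners, since the red fit sits about 0.7 px to the left.

```bash
python3 - <<'E'
from jf import *
from go import plan
p=shot('side')
obs=np.array([(190,67),(106,172),(437,297),(517,185),(117,287),(440,415),(515,308)])/8+[220,310]-.5
# order of corners(): (-L,-W,-H),( -L,-W,+H),(-L,+W,-H),(-L,+W,+H),(+L,-W,-),(+L,-W,+),(+L,+W,-),(+L,+W,+)
idx=[5,7,3,1,6,2,0]
o=least_squares(lambda q:(proj(p,corners(q[0],q[1],.022,q[2]))[idx]-obs).ravel(),[.4389,.367,-.14])
print(o.x,np.degrees(o.x[2]),np.abs(o.fun).max())
q=o.x;a=q[2]; plan(q[0]-.039*np.cos(a),q[1]-.039*np.sin(a),.2,90+np.degrees(a))
E
```

```text
[ 0.43826392  0.36564554 -0.15262016] -8.744491163790688 0.4578033263201178
t=63.4 pos [ 0.5531 -0.2206  0.2018] az 83.5 tilt [-0.003  0.002] -> shift mm [   3.3  570.8 -219.9] turn 2.2
```

Call:
step_arm(targets=[[[0,40,-15],0.5],[[0,80,-31],1],[[0,120,-46],1.5],[[0,160,-62],2],[[0,200,-77],2.2],[[0,240,-92],2.2],[[0,280,-108],2.2],[[0,320,-123],2.2],[[0,360,-139],2.2],[[0,400,-154],2.2],[[0,440,-169],2.2],[[0,480,-185],2.2],[[0,520,-200],2.2],[[20,550,-212],2.2],[[60,571,-220],2.2],[[100,571.5,-220],2.2],[[122,571.5,-220],2.2],[[122,571.5,-220],2.2],[[122,571.5,-220],2.2],[[122,571.5,-220],2.2]], grip=0.2, grip_force=20)

```text
clock: 65.4
position: [0.4018, 0.3723, 0.083]
ee_rot: [0.706, 0.055, 0.704, -0.053]
contact_force: [-0.3, 0.2, -0.5]
width: 0.0684
```

```bash
python3 look.py m1.png 240 400 190 400; python3 go.py .3997 .3722 .004 81.3
```

```text
t=65.5 pos [0.4019 0.3724 0.0832] az 81.2 tilt [0.003 0.002] -> shift mm [79.2 -0.7 -2.3] turn -0.1
```

View pics/m1.png

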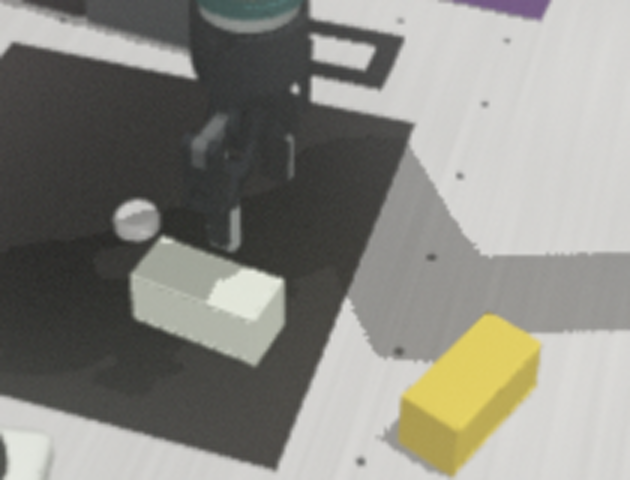

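Call:
step_arm(targets=[[[20,0,-1],0],[[45,0,-2],0],[[65,0,-2],0],[[76,0,-2],0],[[78,0,-2],0],[[78,0,-2],0],[[78,0,-2],0]])

```text
clock: 66.15
position: [0.3996, 0.3727, 0.0048]
ee_rot: [0.706, 0.054, 0.704, -0.053]
contact_force: [0.2, 0.1, 0.0]
width: 0.0684
```

Call:
step_arm(targets=[[[0,0,0],0],[[0,0,0],0],[[0,0,0],0],[[0,0,0],0],[[0,0,0],0],[[0,0,0],0]], grip=0.486)

```text
clock: 66.75
position: [0.3989, 0.3722, 0.0038]
ee_rot: [0.705, 0.054, 0.705, -0.054]
contact_force: [0.6, -0.7, 2.3]
width: 0.0435
```

Call:
step_arm(targets=[[[-4,0,1],0],[[-8,0,2.5],0],[[-12,0,4],0],[[-15,0,5.4],0],[[-19,0,7],0],[[-22,0,9],0],[[-26,0,11],0],[[-29,0,13],0],[[-29,0,13],0]])

```text
clock: 67.65
position: [0.4119, 0.3702, 0.0332]
ee_rot: [0.705, 0.054, 0.705, -0.054]
contact_force: [-0.6, -0.4, -1.2]
width: 0.044
```

```bash
python3 look.py m2.png 240 400 190 400
```

```text
(no output)
```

View pics/m2.png

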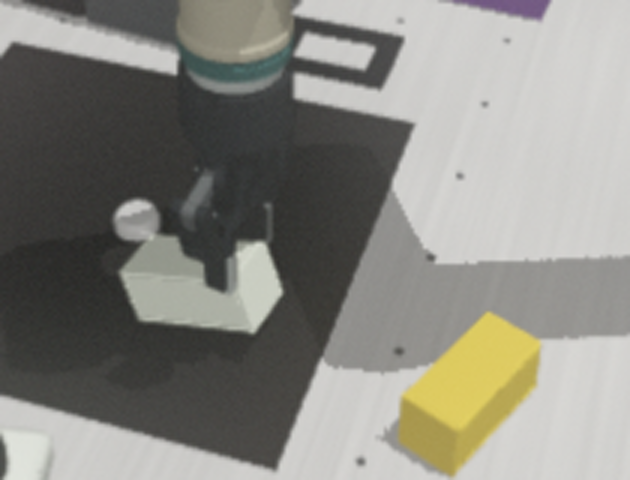

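About 20° tilted and held. Next stage.

Call:
step_arm(targets=[[[-3,0,2],0],[[-6,0,4.5],0],[[-9,0,7],0],[[-12,0,10],0],[[-15,0,13],0],[[-17,0,16],0],[[-17,0,16],0]], grip=0.4866)

```text
clock: 68.4
position: [0.4277, 0.3677, 0.0501]
ee_rot: [0.705, 0.054, 0.705, -0.054]
contact_force: [-0.7, 0.8, 0.1]
width: 0.0442
```

```bash
python3 look.py m3.png 240 400 190 400
```

```text
(no output)
```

View pics/m3.png

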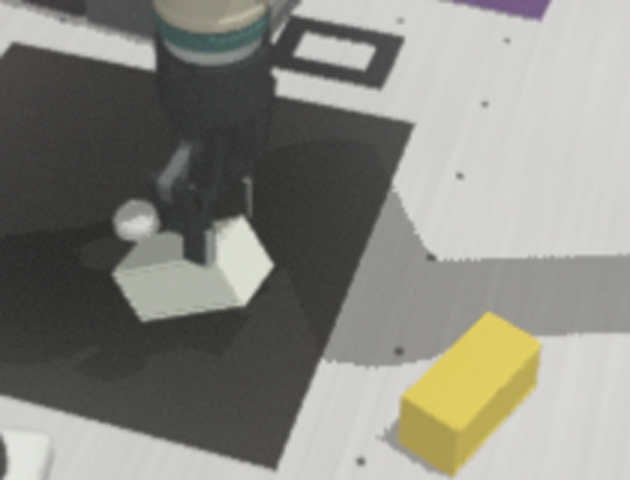

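About 30°. Same as jar 3: go to 0.487, then the firmer level drag.

Call:
step_arm(targets=[[[0,0,0],0],[[0,0,0],0],[[-2,0,2.5],0],[[-4,0,5],0],[[-6,0,8],0],[[-8,0,11],0],[[-10,0,14],0],[[-12,0,17],0],[[-12,0,17],0]], grip=0.4875)

```text
clock: 69.35
position: [0.4449, 0.3651, 0.062]
ee_rot: [0.705, 0.054, 0.705, -0.054]
contact_force: [0.4, 0.6, -1.1]
width: 0.0435
```

```bash
python3 look.py m4.png 240 400 190 400
```

```text
(no output)
```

View pics/m4.png

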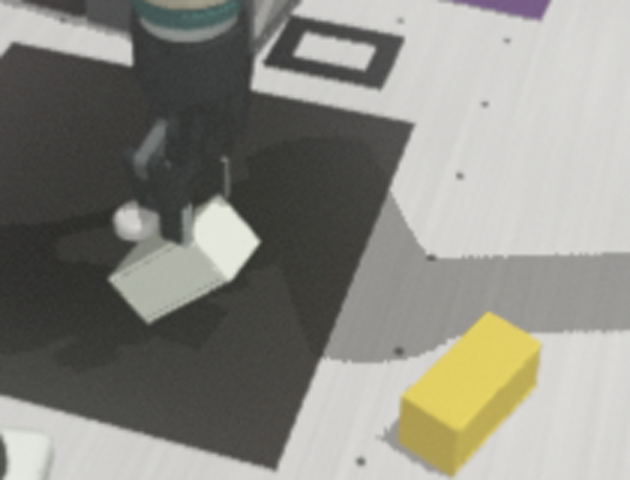

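About 45°, still held at the top wall. Now the firmer level drag.

Call:
step_arm(targets=[[[0,0,0],0],[[0,0,0],0],[[0,0,3],0],[[0,0,6],0],[[0,0,9],0],[[0,0,12],0],[[-0.5,0,15],0],[[-1,0,18],0],[[-1,0,21],0],[[-1,0,21],0]], grip=0.491)

```text
clock: 70.4
position: [0.4661, 0.3625, 0.0649]
ee_rot: [0.706, 0.055, 0.704, -0.053]
contact_force: [-2.7, 0.3, 10.5]
width: 0.0434
```

```bash
python3 look.py m5.png 240 400 190 400
```

```text
(no output)
```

View pics/m5.png

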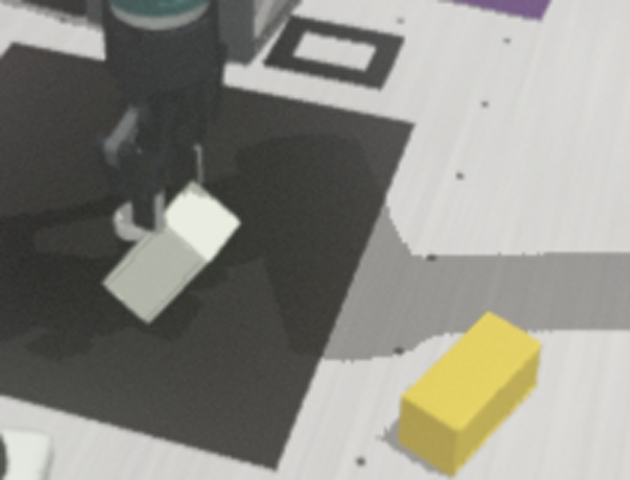

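Call:
step_arm(targets=[[[-1,0,3],0],[[-1.5,0,6],0],[[-2,0,9],0],[[-2,0,12],0],[[-2,0,15],0],[[-2,0,18],0],[[-2,0,18],0]])

```text
clock: 71.15
position: [0.4842, 0.3594, 0.0657]
ee_rot: [0.706, 0.054, 0.704, -0.054]
contact_force: [-0.4, -0.8, 5.6]
width: 0.0436
```

Call:
step_arm(targets=[[[0,0,3],0],[[0,0,6],0],[[0.5,0,9],0],[[1,0,12],0],[[2,0,15],0],[[3,0,18],0],[[4,0,20],0],[[4,0,20],0]])

```text
clock: 71.95
position: [0.5053, 0.3563, 0.0621]
ee_rot: [0.707, 0.054, 0.703, -0.053]
contact_force: [1.3, -0.9, 8.0]
width: 0.0435
```

```bash
python3 look.py m6.png 240 400 190 400
```

```text
(no output)
```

View pics/m6.png

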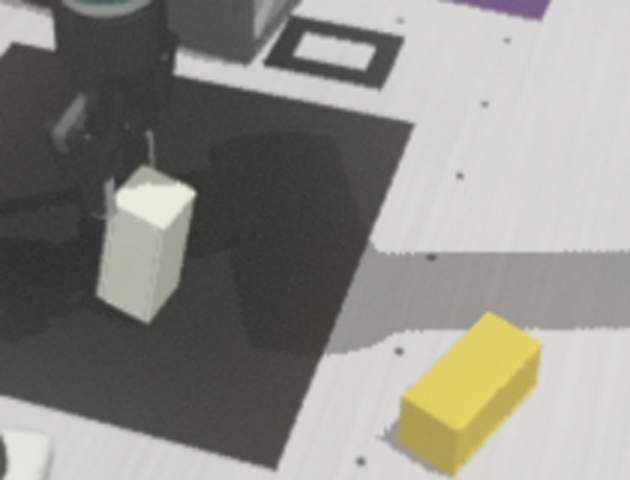

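Call:
step_arm(targets=[[[1,0,3],0],[[2,0,6],0],[[3,0,9],0],[[4,0,11],0],[[4,0,11],0]])

```text
clock: 72.5
position: [0.5167, 0.3545, 0.0581]
ee_rot: [0.707, 0.054, 0.703, -0.053]
contact_force: [2.3, -1.2, 7.7]
width: 0.0435
```

Call:
step_arm(targets=[[[0,0,0],0],[[0,0,0],0],[[0,0,0],0],[[0,0,0],0],[[0,0,0],0]], grip=0.3)

```text
clock: 73.0
position: [0.513, 0.3544, 0.0563]
ee_rot: [0.705, 0.054, 0.705, -0.054]
contact_force: [-0.0, -0.3, 0.5]
width: 0.0598
```

```bash
python3 look.py m7.png 270 370 190 290
```

```text
(no output)
```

View pics/m7.png

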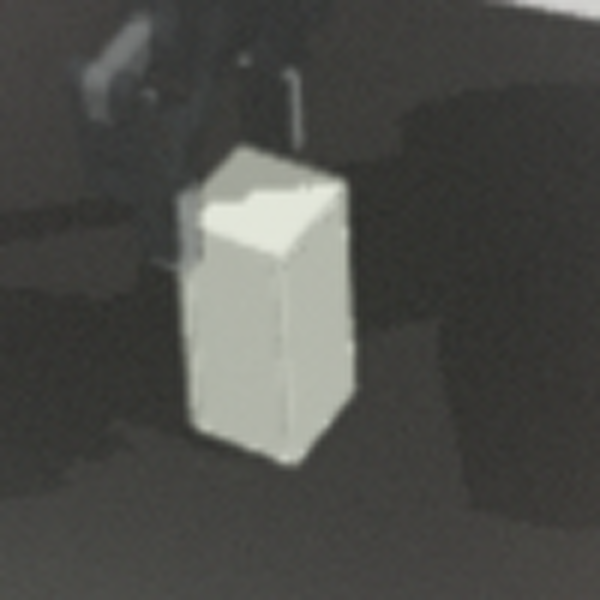

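The fourth jar stands. Bottom corners at crop (192,428), (295,467) and (355,390).

```bash
python3 base.py 192 428 295 467 355 390 190 270 6
```

```text
[[ 0.5215  0.3754  0.    ]
 [ 0.4784  0.3814 -0.    ]
 [ 0.472   0.3384  0.    ]] 0.04353485057665061 yaw -7.907523627630488
edge2 0.04343068497448249 -8.43597698971933
c [0.49690326 0.356619  ]
t=73.1 pos [0.5131 0.3544 0.0564] az 81.3 tilt [-0. -0.] -> shift mm [ -5.1  -0.3 -16.4] turn 0.0
```

Call:
step_arm(targets=[[[-3,0,-8],0],[[-5,0,-16],0],[[-5,0,-16],0],[[-5,0,-16],0]])

```text
clock: 73.5
position: [0.4972, 0.3571, 0.062]
ee_rot: [0.705, 0.054, 0.705, -0.054]
contact_force: [0.5, 0.4, 0.1]
width: 0.0599
```

Call:
step_arm(targets=[[[0,0,0],0],[[0,0,0],0],[[0,0,0],0],[[0,0,0],0],[[0,0,0],0]], grip=0.6, grip_force=40)

```text
clock: 74.0
position: [0.498, 0.3569, 0.0621]
ee_rot: [0.705, 0.054, 0.705, -0.054]
contact_force: [-0.3, -0.8, 4.6]
width: 0.0425
```

Call:
step_arm(targets=[[[-10,0,0],0],[[-30,0,0],0],[[-50,0,0],0],[[-80,0,0],0],[[-110,0,0],0],[[-130,0,0],0],[[-140,0,0],0],[[-140,0,0],0],[[-140,0,0],0]])

```text
clock: 74.9
position: [0.4967, 0.3564, 0.2003]
ee_rot: [0.704, 0.053, 0.706, -0.054]
contact_force: [-0.6, 0.0, -2.3]
width: 0.0426
```

```bash
python3 look.py m8.png 150 350 150 360; python3 go.py .5657 -.1214 .2 83.5
```

```text
t=75.0 pos [0.4965 0.3563 0.1999] az 81.3 tilt [-0.003 -0.002] -> shift mm [ 4.000e-01 -4.616e+02  1.411e+02] turn -2.2
```

View pics/m8.png

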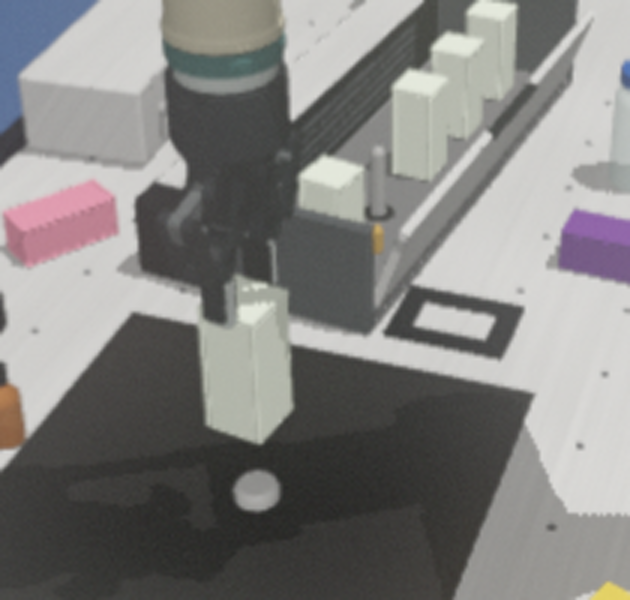

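Carrying it to peg3.

Call:
step_arm(targets=[[[-2,-20,6],0],[[-2,-50,15],-0.5],[[-2,-85,26],-1],[[-2,-120,37],-1.5],[[-2,-155,47],-2],[[-2,-190,58],-2.2],[[-2,-225,69],-2.2],[[-2,-260,79],-2.2],[[-2,-295,90],-2.2],[[-2,-330,101],-2.2],[[-2,-365,112],-2.2],[[-2,-400,122],-2.2],[[-2,-430,131],-2.2],[[-2,-450,138],-2.2],[[-2,-462,141],-2.2],[[-2,-462,141],-2.2],[[-2,-462,141],-2.2],[[-2,-462,141],-2.2],[[-2,-462,141],-2.2]])

```text
clock: 76.85
position: [0.5664, -0.1199, 0.2036]
ee_rot: [0.706, 0.04, 0.706, -0.04]
contact_force: [-0.4, -0.1, -1.8]
width: 0.0424
```

```bash
python3 look.py m9.png 60 260 190 400; python3 go.py .5657 -.1214 .074 83.5
```

```text
t=76.9 pos [ 0.5665 -0.1201  0.2037] az 83.5 tilt [0. 0.] -> shift mm [129.7  -1.4  -0.7] turn 0.0
```

View pics/m9.png

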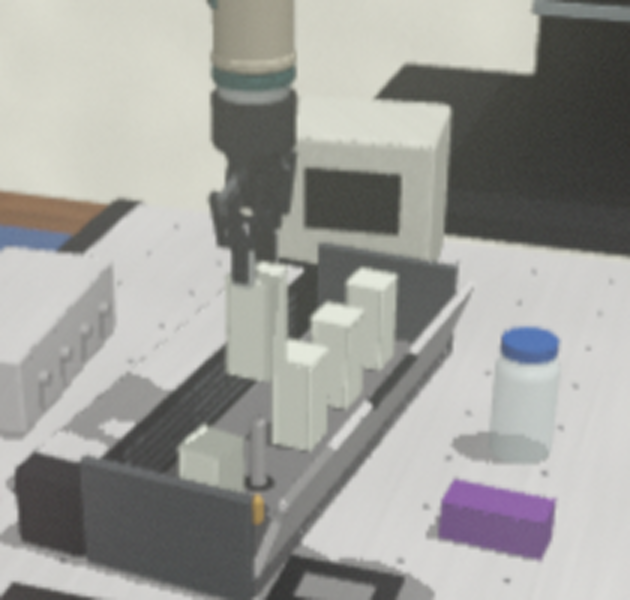

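Call:
step_arm(targets=[[[15,-1,-1],0],[[30,-1,-1],0],[[45,-1,-1],0],[[57,-1,-1],0],[[67,-1,-1],0],[[77,-1,-1],0],[[87,-1,-1],0],[[97,-1,-1],0],[[107,-1,-1],0],[[114,-1,-1],0],[[120,-1,-1],0],[[124,-1,-1],0],[[127,-1,-1],0],[[129,-1,-1],0],[[130,-1,-1],0],[[130,-1,-1],0],[[130,-1,-1],0]])

```text
clock: 78.6
position: [0.5657, -0.1222, 0.0741]
ee_rot: [0.706, 0.04, 0.706, -0.04]
contact_force: [-1.3, -0.2, 1.0]
width: 0.0427
```

Call:
step_arm(targets=[[[0,0,0],0],[[0,0,0],0],[[0,0,0],0],[[0,0,0],0]], grip=0.3)

```text
clock: 79.0
position: [0.5656, -0.1221, 0.0737]
ee_rot: [0.706, 0.04, 0.706, -0.04]
contact_force: [-1.5, 0.1, -0.1]
width: 0.0598
```

Call:
step_arm(targets=[[[-20,0,0],0],[[-60,0,0],0],[[-100,0,0],0],[[-130,0,0],0],[[-130,0,0],0],[[-130,0,0],0],[[-130,0,0],0]])

```text
clock: 79.7
position: [0.5645, -0.1218, 0.2022]
ee_rot: [0.705, 0.041, 0.707, -0.04]
contact_force: [-0.1, 0.3, 0.7]
width: 0.0599
```

```bash
python3 look.py m10.png 120 270 180 370; python3 - <<'E'
from h import *
p=shot('top'); cv2.imwrite('pics/m10t.png',cv2.resize(p['image'][145:290,235:435],None,fx=4,fy=4,interpolation=cv2.INTER_CUBIC)[:,:,::-1])
E
```

```text
(no output)
```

View pics/m10.png

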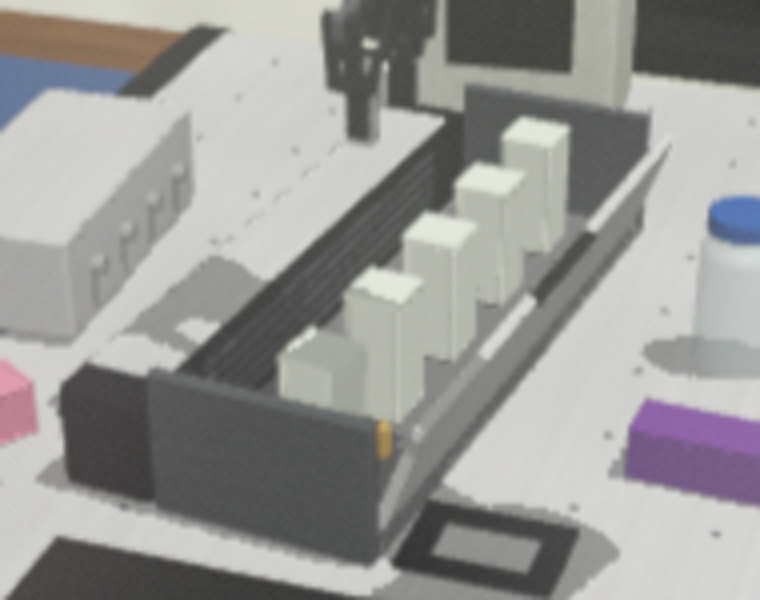

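View pics/m10t.png

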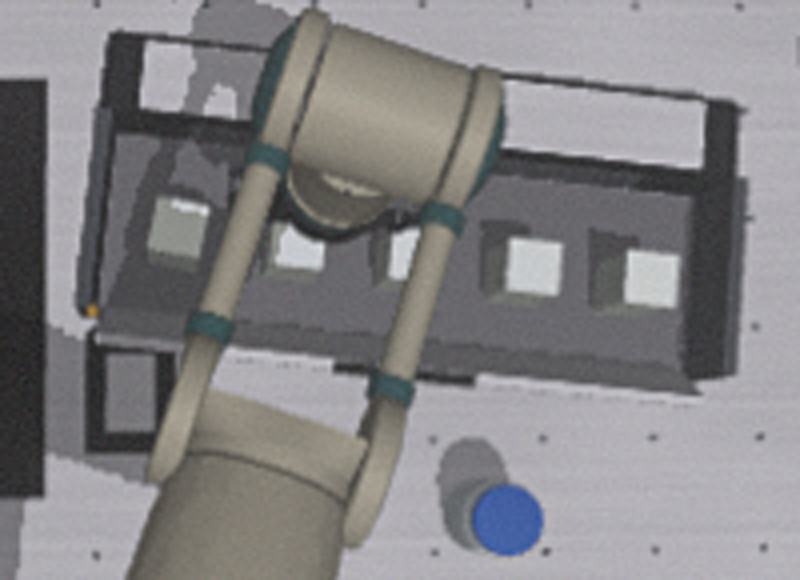

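All five jars stand upright on the pegs: the four placed ones plus the drying jar on peg4. The flap is still open, with its top edge running past (530,310) in the side crop. Before pushing I'll measure that edge.

```bash
python3 - <<'E'
from h import *
p=shot('side'); q=shot('top')
B=np.array([.5544,-.2208]);u=np.array([np.cos(-.1134),np.sin(-.1134)]);v=np.array([-u[1],u[0]])
def f(X): return [((x[:2]-B)@u*1000).round(0) for x in X],[((x[:2]-B)@v*1000).round(0) for x in X]
# top view: outer edge points along front of flap
uvt=np.array([(220,360),(335,368),(475,382),(690,397)])/4+[235,145]-.4
for z in(.095,.105): print('top',z,f(onz(q,uvt,z)))
# side view: outer upper edge points (right boundary of bright strip)
uvs=np.array([(672,140),(595,235),(537,298),(425,430)])/4+[180,120]-.4
for z in(.095,.105): print('side',z,f(onz(p,uvs,z)))
for t in('flap','flap_edge','bottle','lenscap','insert'):
    for im,n in((p,'s'),(q,'t')):
        for r in manip.search_frame(im,t)[:2]: print(n,t,np.round(r['xyz'],3),round(r['confidence'],2))
E
python3 go.py .4004 -.2033 .2 83.5
```

```text
top 0.095 ([np.float64(-104.0), np.float64(-100.0), np.float64(-99.0), np.float64(-93.0)], [np.float64(153.0), np.float64(57.0), np.float64(-61.0), np.float64(-245.0)])
top 0.105 ([np.float64(-105.0), np.float64(-101.0), np.float64(-100.0), np.float64(-93.0)], [np.float64(154.0), np.float64(58.0), np.float64(-59.0), np.float64(-242.0)])
side 0.095 ([np.float64(-97.0), np.float64(-100.0), np.float64(-97.0), np.float64(-97.0)], [np.float64(-268.0), np.float64(-73.0), np.float64(40.0), np.float64(240.0)])
side 0.105 ([np.float64(-104.0), np.float64(-106.0), np.float64(-103.0), np.float64(-103.0)], [np.float64(-247.0), np.float64(-54.0), np.float64(58.0), np.float64(255.0)])
s flap [ 0.471 -0.139  0.08 ] 0.92
t flap [ 0.468 -0.237  0.089] 0.64
t flap [ 0.548 -0.202  0.114] 0.22
s flap_edge [ 0.467 -0.14   0.078] 0.59
t flap_edge [ 0.473 -0.237  0.083] 0.83
s bottle [ 0.32  -0.262  0.072] 0.9
s bottle [ 0.619 -0.1    0.069] 0.49
t bottle [ 0.337 -0.277  0.13 ] 0.7
t bottle [ 0.577 -0.306  0.038] 0.37
s lenscap [0.523 0.293 0.013] 0.52
t lenscap [0.523 0.285 0.014] 0.63
t lenscap [ 0.58  -0.304  0.039] 0.29
s insert [0.445 0.027 0.008] 0.94
t insert [0.437 0.04  0.01 ] 0.61
t=80.4 pos [ 0.5655 -0.1221  0.2036] az 83.5 tilt [0. 0.] -> shift mm [   3.6  -99.5 -154.8] turn -0.0
```

The edge is about 102 mm in front of the pegs at z ≈ 0.105, so the flap is open about 0.32 rad. I'll close the fingers and move in front of the flap's middle.

Call:
step_arm(targets=[[[0,-25,-40],0],[[0,-50,-80],0],[[0,-75,-120],0],[[0,-99,-150],0],[[0,-99,-155],0],[[0,-99,-155],0],[[40,-99,-155],0],[[80,-99,-155],0],[[110,-99,-155],0],[[122,-99,-155],0],[[122,-99,-155],0],[[122,-99,-155],0]], grip=1)

```text
clock: 81.6
position: [0.4016, -0.2027, 0.0818]
ee_rot: [0.706, 0.04, 0.706, -0.04]
contact_force: [1.3, -0.3, 0.5]
width: -0.0001
```

```bash
python3 look.py n1.png 100 280 190 400; python3 go.py .471 -.2113 .082 83.5
```

```text
t=81.7 pos [ 0.4018 -0.2031  0.0823] az 83.5 tilt [ 0.002 -0.001] -> shift mm [ 0.4 -0.4 69.7] turn 0.0
```

View pics/n1.png

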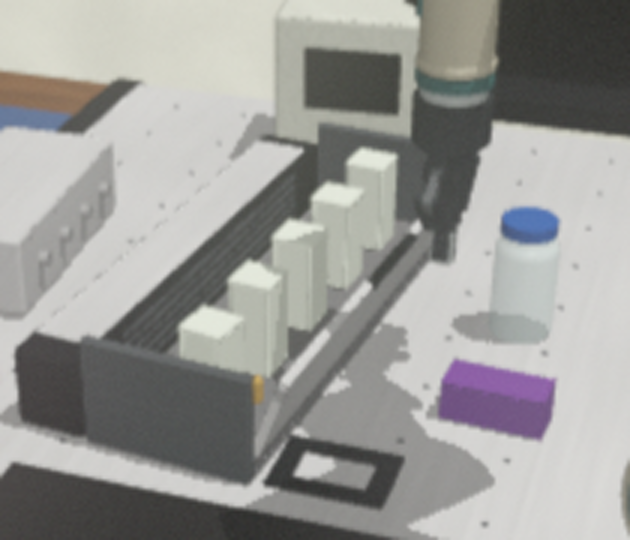

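The closed fingers are in front of the flap, clear of the bottle. Pushing.

Call:
step_arm(targets=[[[0,0,10],0],[[0,0,20],0],[[0,0,30],0],[[0,0,36],0],[[0,0,40],0],[[0,0,44],0],[[0,0,48],0],[[0,0,52],0],[[0,0,56],0],[[0,0,60],0],[[0,0,63],0],[[0,0,66],0],[[0,0,66],0]])

```text
clock: 82.95
position: [0.4662, -0.2104, 0.0816]
ee_rot: [0.706, 0.04, 0.706, -0.04]
contact_force: [0.4, -0.6, -0.4]
width: -0.0001
```

Call:
step_arm(targets=[[[0,0,2],0],[[0,0,4],0],[[0,0,4],0]])

```text
clock: 83.25
position: [0.4701, -0.2108, 0.0816]
ee_rot: [0.706, 0.04, 0.706, -0.04]
contact_force: [0.0, -0.3, -0.1]
width: 0.0005
```

```bash
python3 look.py n2.png 100 280 190 400; python3 go.py .471 -.2113 .082 83.5
```

```text
t=83.3 pos [ 0.4699 -0.2108  0.0816] az 83.5 tilt [0. 0.] -> shift mm [-0.4 -0.4  1.2] turn -0.0
```

View pics/n2.png

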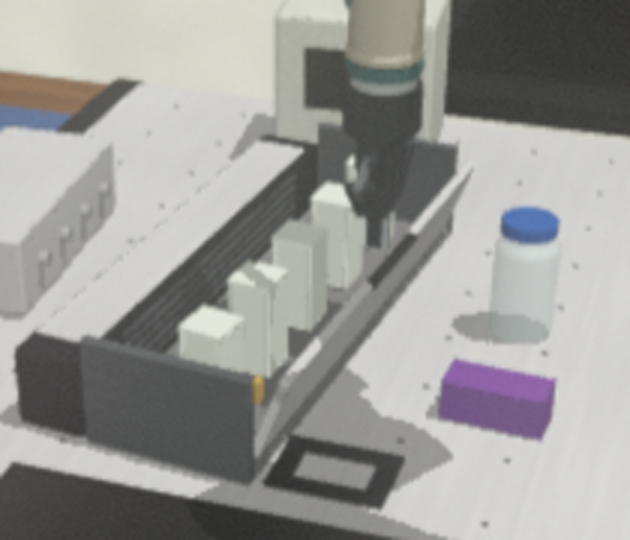

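Unexpected: no force, the flap hasn't moved, and the fingers look to be behind its top edge. I'll check the geometry before moving anything.

```bash
python3 - <<'E'
from h import *
p=shot('side'); q=shot('top')
s,x,Rm=st(); print(x)
B=np.array([.5544,-.2208]);u=np.array([np.cos(-.1134),np.sin(-.1134)]);v=np.array([-u[1],u[0]])
print('tcp bay',(x[:2]-B)@u,(x[:2]-B)@v)
im=cv2.resize(p['image'][120:260,230:380],None,fx=5,fy=5,interpolation=cv2.INTER_CUBIC)
def dr(X,c): 
    for a in proj(p,X): cv2.circle(im,tuple(np.round((a+.5-[230,120])*5).astype(int)),3,c,-1)
dr(x,(255,0,0))
for phi,c in((0,(0,255,0)),(.32,(255,255,0)),(.45,(0,0,255)),(.52,(255,0,255))):
    for yy in np.linspace(-.25,.25,21):
        w=B+u*(-.073-.092*np.sin(phi))+v*yy; dr([*w,.017+.092*np.cos(phi)],c)
cv2.imwrite('pics/n3.png',im[:,:,::-1])
im=cv2.resize(q['image'][150:290,240:430],None,fx=4,fy=4,interpolation=cv2.INTER_CUBIC)
def dr(X,c): 
    for a in proj(q,X): cv2.circle(im,tuple(np.round((a+.5-[240,150])*4).astype(int)),2,c,-1)
for phi,c in((0,(0,255,0)),(.32,(255,255,0)),(.45,(0,0,255)),(.52,(255,0,255))):
    for yy in np.linspace(-.25,.25,21):
        w=B+u*(-.073-.092*np.sin(phi))+v*yy; dr([*w,.017+.092*np.cos(phi)],c)
cv2.imwrite('pics/n4.png',im[:,:,::-1])
E
```

```text
[ 0.46966583 -0.21071395  0.08154392]
tcp bay -0.08533123716156171 0.0004329997971357329
```

View pics/n3.png

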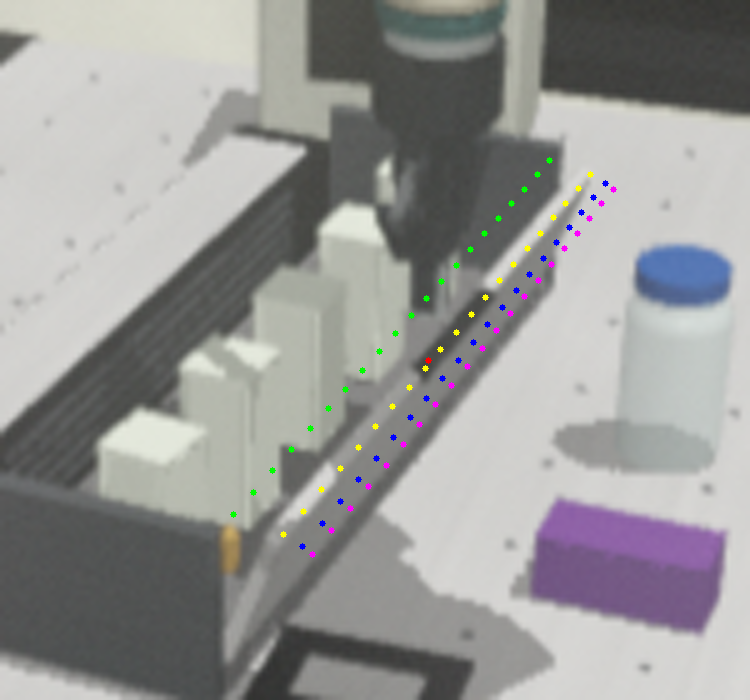

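View pics/n4.png

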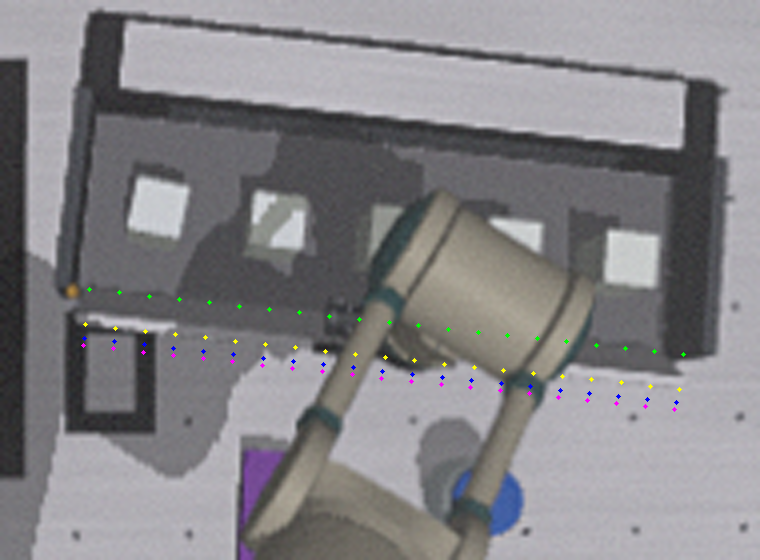

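```bash
python3 - <<'E'
from h import *
p=shot('side')
print(proj(p,[.4018,-.2031,.0823]),'vs tip n1',445/3+190,258/3+100)
for z in (.0815,.1,.11,.12,.13): print(z,proj(p,[.4697,-.2107,z]),proj(p,[.4697,-.2107,z]))
s,x,Rm=st(); print(s['contact_force'],s['width'],s['qpos'])
E
```

```text
[[336.62407003 195.83242361]] vs tip n1 338.33333333333337 186.0
0.0815 [[315.08753275 191.51549867]] [[315.08753275 191.51549867]]
0.1 [[315.30641047 186.06997311]] [[315.30641047 186.06997311]]
0.11 [[315.42601234 183.09771953]] [[315.42601234 183.09771953]]
0.12 [[315.54653349 180.10501285]] [[315.54653349 180.10501285]]
0.13 [[315.66798529 177.09161914]] [[315.66798529 177.09161914]]
[ 0.55202075 -0.56674242 -0.0655057 ] -0.00026279835920747156 [-5.57010650e-01  2.84662301e-01  1.81432546e+00  3.81193623e-05
  1.04278420e+00 -2.01365100e+00]
```

The visible shut fingertips sit about 30 mm above the nominal TCP, so they passed just over the flap's edge without touching. I'll back out and try lower.

Call:
step_arm(targets=[[[-10,0,0],0],[[-10,0,-20],0],[[-10,0,-45],0],[[-10,0,-68],0],[[-10,0,-72],0],[[10,0,-72],0],[[25,0,-72],0],[[32,0,-72],0],[[32,0,-72],0],[[32,0,-72],0]])

```text
clock: 84.45
position: [0.3991, -0.203, 0.05]
ee_rot: [0.706, 0.04, 0.706, -0.04]
contact_force: [-0.3, -0.4, -0.1]
width: -0.0002
```

```bash
python3 - <<'E'
from h import *
p=shot('side'); s,x,Rm=st(); print(x,s['contact_force'])
im=cv2.resize(p['image'][120:240,270:390],None,fx=5,fy=5,interpolation=cv2.INTER_CUBIC)
for k,c in((0,(255,0,0)),(.02,(0,255,0)),(.04,(0,0,255))):
    a=proj(p,x+[0,0,k])[0]; cv2.circle(im,tuple(np.round((a+.5-[270,120])*5).astype(int)),3,c,-1)
cv2.imwrite('pics/n5.png',im[:,:,::-1])
E
```

```text
[ 0.399148   -0.20306182  0.05019779] [-0.20547078 -0.23110495 -0.16567382]
```

View pics/n5.png

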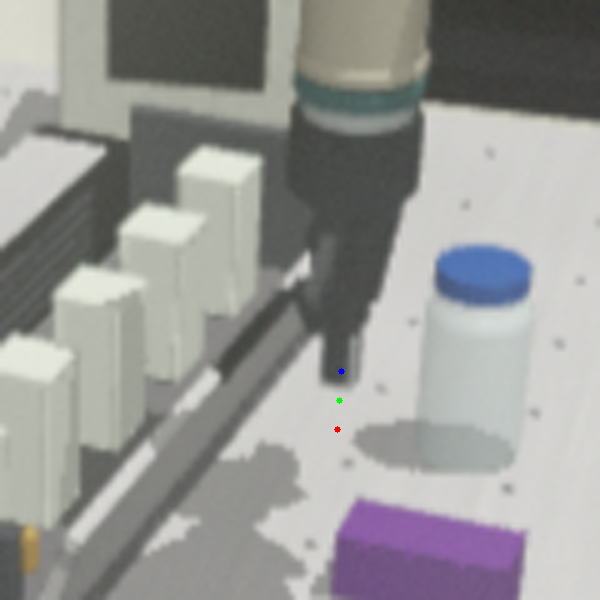

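Now it's clear: the visible fingertips sit about 30 mm above the nominal TCP, so they're at z ≈ 0.08. I'll go 15 mm lower, to a height that's safe either way, and push.

Call:
step_arm(targets=[[[10,0,0],0],[[15,0,10],0],[[15,0,20],0],[[15,0,30],0],[[15,0,36],0],[[15,0,40],0],[[15,0,44],0],[[15,0,48],0],[[15,0,52],0],[[15,0,55],0],[[15,0,55],0]])

```text
clock: 85.6
position: [0.453, -0.2089, 0.0374]
ee_rot: [0.706, 0.04, 0.706, -0.04]
contact_force: [-5.7, 3.5, 21.1]
width: -0.0001
```

```bash
python3 look.py n6.png 100 280 190 400
```

```text
(no output)
```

View pics/n6.png

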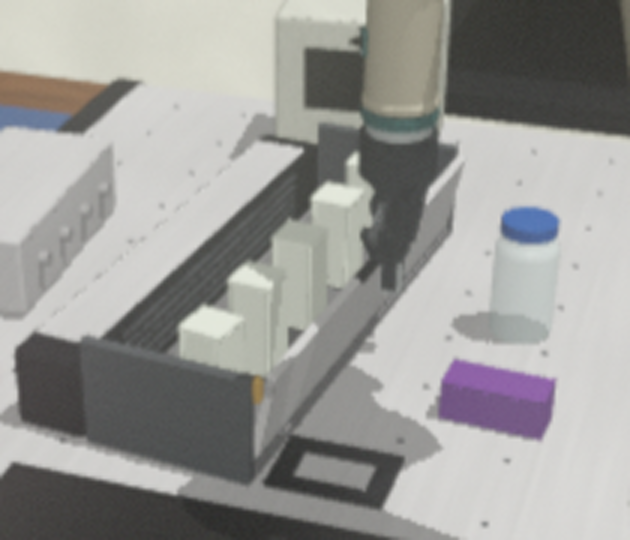

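The flap is closing, but there's a 21 N upward force because its rising edge bears on the thicker part of the gripper. I'll back off, rise 14 mm and push again.

Call:
step_arm(targets=[[[0,0,-10],0],[[0,0,-25],0],[[-8,0,-30],0],[[-14,0,-30],0],[[-14,0,-30],0]])

```text
clock: 86.15
position: [0.4241, -0.2062, 0.0497]
ee_rot: [0.707, 0.04, 0.705, -0.041]
contact_force: [1.6, -1.5, 0.6]
width: 0.0002
```

Call:
step_arm(targets=[[[0,0,8],0],[[0,0,16],0],[[0,0,22],0],[[0,0,26],0],[[0,0,29],0],[[0,0,32],0],[[0,0,32],0]])

```text
clock: 86.85
position: [0.4525, -0.2087, 0.0483]
ee_rot: [0.704, 0.04, 0.708, -0.04]
contact_force: [-6.1, -1.5, 2.8]
width: 0.0003
```

```bash
python3 look.py n7.png 130 250 260 380; python3 go.py .471 -.2113 .052 83.5
```

```text
t=86.9 pos [ 0.4525 -0.2087  0.0483] az 83.5 tilt [-0.005  0.001] -> shift mm [-3.8 -0.5 18.7] turn 0.0
```

View pics/n7.png

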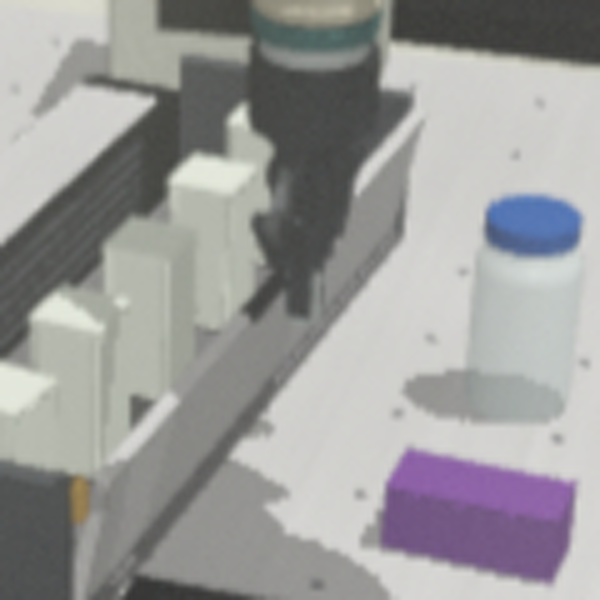

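Contact is now clean, at about 6 N against the push. I'll continue to the catch.

Call:
step_arm(targets=[[[0,0,3],0],[[0,0,6],0],[[0,0,9],0],[[-1,0,12],0],[[-1,0,14],0],[[-1,0,16],0],[[-1,0,16],0]])

```text
clock: 87.6
position: [0.4706, -0.2105, 0.0493]
ee_rot: [0.706, 0.041, 0.706, -0.04]
contact_force: [-1.3, 0.5, -1.4]
width: 0.0002
```

```bash
python3 look.py n8.png 130 250 260 380; python3 go.py .471 -.2113 .052 83.5
```

```text
t=87.7 pos [ 0.4706 -0.2105  0.0493] az 83.5 tilt [-0.001  0.001] -> shift mm [-2.7 -0.8  0.5] turn -0.0
```

View pics/n8.png

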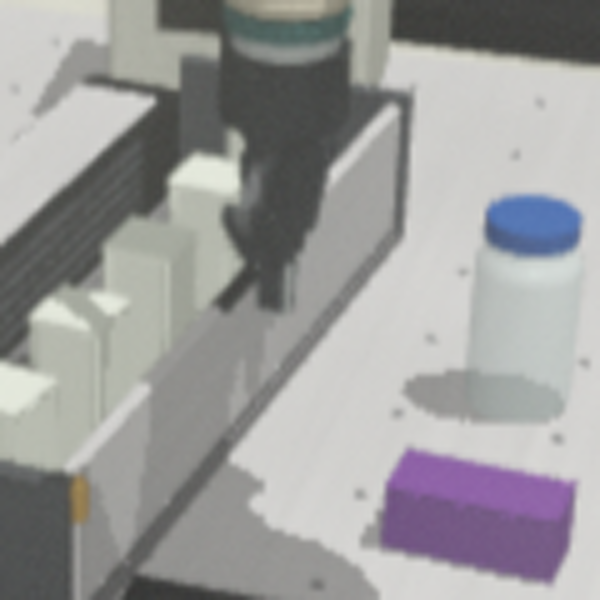

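The flap is upright against the cheek and the force has dropped, so it snapped in. A short confirming push, then retreat.

Call:
step_arm(targets=[[[0,0,1.5],0],[[0,0,3],0],[[0,0,4],0],[[0,0,4],0]])

```text
clock: 88.05
position: [0.4703, -0.2105, 0.0493]
ee_rot: [0.703, 0.04, 0.709, -0.039]
contact_force: [-11.3, 0.8, 5.0]
width: -0.0004
```

Call:
step_arm(targets=[[[0,0,-10],0],[[0,0,-30],0],[[0,0,-55],0],[[0,0,-60],0],[[-40,0,-60],0],[[-90,0,-60],0],[[-140,0,-60],0],[[-170,0,-60],0],[[-170,0,-60],0],[[-170,0,-60],0]])

```text
clock: 89.05
position: [0.4165, -0.2051, 0.2205]
ee_rot: [0.707, 0.04, 0.705, -0.041]
contact_force: [0.9, 0.2, -0.5]
width: -0.0002
```

```bash
python3 - <<'E'
from h import *
p=shot('side'); q=shot('top')
B=np.array([.5544,-.2208]);u=np.array([np.cos(-.1134),np.sin(-.1134)]);v=np.array([-u[1],u[0]])
im=cv2.resize(p['image'][120:270,180:370],None,fx=4,fy=4,interpolation=cv2.INTER_CUBIC)
for phi,c in((0,(255,0,0)),(.1,(0,0,255))):
  for yy in np.linspace(-.25,.25,11):
    w=B+u*(-.073-.092*np.sin(phi))+v*yy; a=proj(p,[*w,.017+.092*np.cos(phi)])[0]
    cv2.circle(im,tuple(np.round((a+.5-[180,120])*4).astype(int)),2,c,-1)
cv2.imwrite('pics/o1.png',im[:,:,::-1])
cv2.imwrite('pics/o2.png',cv2.resize(q['image'][140:300,120:430],None,fx=2.5,fy=2.5,interpolation=cv2.INTER_CUBIC)[:,:,::-1])
for t in('bottle','lenscap','insert'):
    for r in manip.search_frame(q,t)[:1]: print(t,np.round(r['xyz'],3),round(r['confidence'],2))
E
```

```text
bottle [ 0.336 -0.28   0.131] 0.7
lenscap [0.525 0.286 0.014] 0.5
insert [0.443 0.02  0.011] 0.91
```

View pics/o1.png

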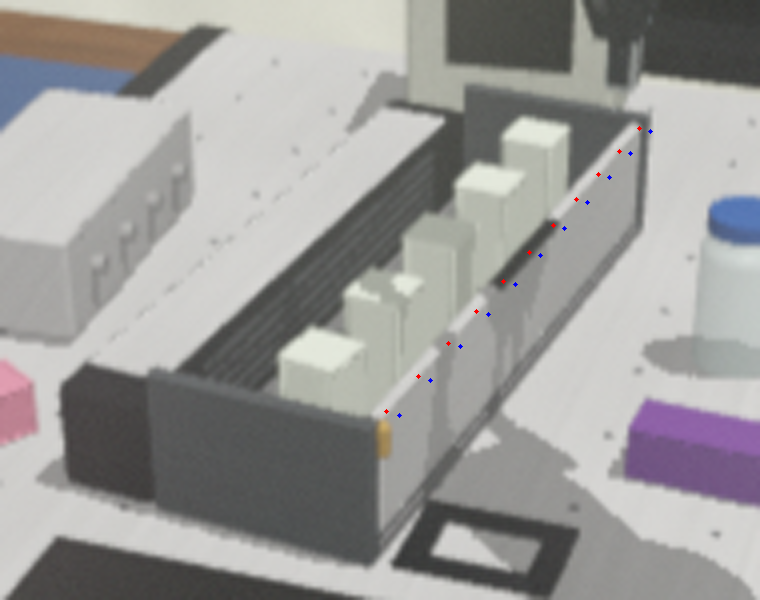

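View pics/o2.png

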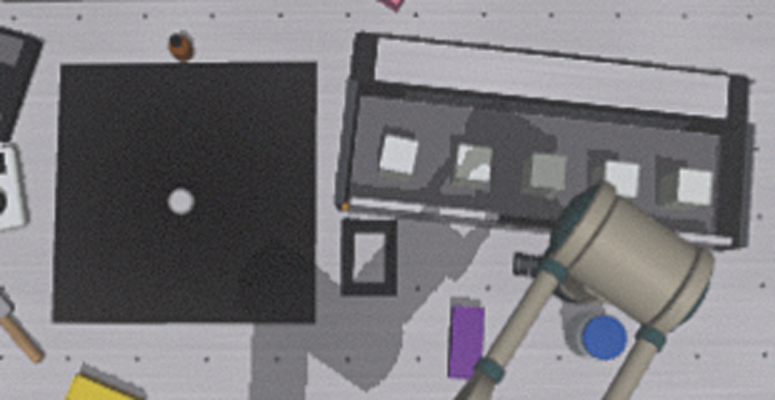

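The flap's edge lies on the 0 rad (red) line in the side view and stayed there after I withdrew; the final push met 11 N of firm resistance. All five jars stand square, and the bottle, cap and insert are in place. Handing in.

```bash
python3 -c "
from rig import manip
print(manip.get_state()['clock'], manip.sign_off())"
```

```text
the job is handed in; nothing more can be done
89.3 None
```

All four rinsed jars are upside down on pegs 0 to 3, the jar that was already drying is still on peg 4, and the flap is shut on its catch. I handed the job in at 89.3 s; the sign-off reports no verdict.

**Method:** The tool can only turn about its own vertical axis, so I tipped each jar upright on the table. I gripped its closed end lightly and rolled it up about its rim edge. Then I re-gripped it firmly, carried it over and lowered it onto its peg. The flap was closed with shut fingers.

**Last checks:**
- **Jars:** both camera views show five jars standing square on the pegs. I judged this by eye and did not re-measure each jar's distance from its peg.
- **Flap:** its top edge lies on the line computed for 0 rad and stayed there after I withdrew. A confirming push met 11 N of firm resistance.
- **Left alone:** the bottle and lens cap read the same as at the start to within a few mm. The insert's network readings spread by about 15 mm with no visible shift in the pictures. The robot touches nothing.

**What went wrong or disagreed:**
- The light grip slipped three times while tipping (once on the first jar, twice on the third). Each time the jar settled flat from a few centimetres up or less, and I tipped it again.
- The first flap push missed. The shut fingertips showed about 30 mm above the reported tool point, so they passed over the edge.
- The second flap push met 21 N upward, so I backed off and repeated it higher, which closed the flap.

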